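Mark handle blanks between bench centres

TASK

Reach behind the far lip of the teal crate of handle blanks and draw it towards you, up against the batten of its board. Then mark for its cord hole each blank that is there (two or three of yellow, green and blue), light before dark, that is yellow, then green, then blue: set it between the centres with the tailstock closed on it so that it hangs clear of the rests, let go, press the red head of the side punch right down to its stop, draw the tailstock well back and lay the marked blank flat in the red tray. Leave the tailstock back and the other things on the table as they are.

Things in the scene. Friction and masses are not known exactly. Their poses are not given: they have to be found in the camera images.
- board: fixed wooden board 360 (x) x 260 (y) x 12 mm on which the crate slides. Origin: centre of its underside. A batten 20 mm wide, its top 32 mm above the table, runs along its near (-x) edge; the batten's inner face is at board x = -160 mm.
- crate: teal open crate, 220 (x) x 215 (y) x 50 mm high, walls and floor 5 mm, 0.45 kg, loose on the board. Origin: centre of its underside; against the batten it is at board x = -50 mm. There is free space behind its far (+x) wall for the fingertips. The blanks lie in it along y, side by side, 60 mm between centres, 27 to 32 mm free beside each, middles 20 mm above its origin.
- blank_yellow: yellow recycled-plastic bar, square 30 x 30 mm, 180 mm long along its own y, 0.15 kg, with a square-mouthed centre hole 16 mm wide in each end. Origin: its middle. Both ends are alike. None if absent.
- blank_green: the same in green. None if absent.
- blank_blue: the same in dark blue. None if absent.
- lathe: fixed bench centres. Origin: on the table under the middle of a mounted blank. Bed along its y (y = -260 to +175 mm), 90 mm wide, top 50 mm high (feet 110 mm wide). Headstock at +y: face at y = +105 mm, 155 mm high. Two 60-degree cone centres, 20 mm across at the base, face each other along y, 112 mm above the table; the tip of the fixed headstock cone is at y = +79 mm.
- axis_mid (a point): point on the axis of the centres, 112 mm above the lathe's origin, axes as the lathe's: where the middle of a blank held between the centres is. Each cone then reaches 11 mm into an end hole, so once the tailstock is back the blank still sits on the headstock cone: draw it 15 to 20 mm towards the tailstock (-y) before lifting it.
- rest_mid (a point): where to lay the middle of a blank on the two loading rests (14 mm wide, at lathe y = -75 and +42 mm; flared sides guide it sideways by up to 6 mm): 3 mm below axis_mid and 18 mm from it to -y, its end 7 mm clear of the headstock cone. Lay it within 4 mm lengthwise, tailstock back. Closing the tailstock slides it on to both cones, which lift it 3 mm clear of the rests.
- tail (a joint): position of the tailstock in m: 0 fully back, grows as it closes towards the headstock (+y of the lathe), 0.072 at the end of its travel. With a blank held between the centres it reads about 0.057. Slides with about 5 N of friction and stays where it is left; a push of 10 to 18 N in all seats the blank. At 0 its cone's tip is 27 mm from the end of a blank laid at rest_mid.
- tail_grip (a point): point in the black upright round handle on top of the tailstock, 26 mm in diameter, from 150 to 192 mm above the table; the point is on its axis 172 mm above the table. The casting below it is 140 mm high. Take it from above to slide the tailstock either way.
- punch (a joint): how far the head of the side punch is pressed, in m: 0 up, 0.012 at its stop. Spring return: 3 N to start, 8 to 9 N at the bottom, where a pin, driven sideways by a cam in the housing, meets the back of the blank and it goes hard; press with 12 to 16 N. With a blank in place it reads 0.0103 to 0.012 when fully down.
- punch_top (a point): top of the punch's red mushroom head, 36 mm across (flat top 24 mm), 201 mm above the table when up, 189 when down, at lathe x = +65, y = +58 mm. Its housing behind the bed is 60 (x) x 36 (y) mm, 150 mm high. Press the head straight down. Keep the gripper's body clear of it: hold a blank at its middle or up to 40 mm to the -y side when laying it on the rests or lifting it.
- pin: steel pin of the side punch, 7 mm thick, 112 mm high. Origin: its tip, which meets the back (+x) face of a blank between the centres, 58 mm from its middle, only when the red head is fully down.
- red_tray: loose red tray lined with brown paper, 210 (x) x 215 (y) x 22 mm high, walls and floor 4 mm, turned so that its own y points away from the robot. Origin: centre of its underside. A blank lying flat in it along the tray's y has its middle 19 mm above the tray's origin; three lie side by side at tray x = -60, 0 and +60 mm.
- screwdriver: screwdriver with a yellow handle, 190 mm; loose, not part of the job: leave it alone. Origin: on its underside
- tape: roll of green tape, 80 mm across, 24 mm high; loose, not part of the job: leave it alone. Origin: on its underside
- pencil_case: mint pencil case, 200 x 70 x 55 mm; loose, not part of the job: leave it alone. Origin: on its underside
- cup: clear empty cup, 84 mm across, 110 mm high; loose, not part of the job: leave it alone. Origin: on its underside
- pliers: pliers with red grips, 170 mm; loose, not part of the job: leave it alone. Origin: on its underside
- glue: white bottle with an orange cap, 130 mm high; loose, not part of the job: leave it alone. Origin: on its underside
- mallet: hammer with a wooden handle, 240 mm; loose, not part of the job: leave it alone. Origin: on its underside
- bowl: white bowl, 130 mm across, 50 mm high; loose, not part of the job: leave it alone. Origin: on its underside

How it is judged:
By the outcome, as a careful person would: the job done as asked, in the order asked, and still so for the second after the job is handed in, with the robot touching nothing.
Of blank_yellow, blank_green, blank_blue only 2 to 3 are there at a start; the rules pass over those that are not, and their reading is None.
At some moment in a run one of crate, red_tray may be knocked a few centimetres aside while the robot is not near it.
Once in a run the grip may slacken for a moment while it holds something.
It also fails if it takes over 210 s, if anything falls off the work surface, if the arm or the gripper's body presses on something with over 40 N, if the wrist force passes 120 N, or if a joint passes its speed limit or range.

ROBOT

A 6-joint arm with a two-finger parallel gripper is mounted at the origin on the work surface. World frame = base frame: x ahead of the robot, y to its left, z up, the work surface at z = 0. Lengths are in mm, angles in rad, forces in N, time in s.
With the tool pointing down it reaches from about 400 to 925 mm from the base axis. Payload 12.5 kg.
Tool frame: the origin (TCP) lies at the very end of the fingers, on their centre line; the grasp point (between the pads) lies env.grip_point_offset behind it (env.grip_point_offset is the distance from the TCP to the grasp point, in mm); y points along the fingers, z is the direction in which the jaws open and shut, and the axes are right-handed (so a half turn about y gives the same grasp; the last joint's range is limited). The gripper opens to 95 mm and grips with 3 to 60 N. Pads are 20 mm wide; open, the fingers measure 119 mm over their backs; the gripper's body (75 mm by 180 mm) begins 59 mm behind the grasp point.
Start: joints at [-1.26, 0.491, 1.559, -0, 1.092, -0.106], TCP at [253.047, -571.502, 214.661] pointing down, gripper open.
Joint ranges: [-3.1, 3.1], [-0.84, 2.19], [0.05, 2.79], [-1.13, 4.28], [0.06, 2.93], [-2.69, 2.69]. Speed limits (rad/s): [2.22, 2.22, 2.79, 3.14, 3.14, 3.14].

INTERFACE

Orientations are given as [roll, pitch, yaw] about the fixed x, y, z axes, in that order (R = Rz(yaw) Ry(pitch) Rx(roll)).
In Python, from cell import readout, read_camera, env, nets gives the robot as it stands.
- The arm moves only by the tool apply_moves, never from a script. Its argument "increments" is a list of rows, each a list of 3 entries, a list of its own where there are three numbers: the shift along the tool's x, y, z in cm, then the turn, a rotation vector about the tool's x, y, z in degrees, then the finger opening in cm, from 0 to 9.51. A call has exactly 5 rows; each row shifts and turns the pose as measured when the row begins, along the tool's axes as they then stand; what a row does not reach is not made up. A row lasts 1/8 s, in which the tool goes at most 62.5 mm and 10.7 degrees, less where a joint would pass 70% of its speed; a pose out of reach is approached as far as the arm can. A call with a gripper value outside its range is refused whole. The fingers move at their own pace and stop on an object; the grip force is fixed at half the most. Time passes only in rows, so rows that do not move let the fingers close, or fill a call up. It gives the time, the measured TCP pose, the force and the opening at its end, in the units of the state.
- readout.state(): the state, without advancing time (a new reading comes with each control period).
- read_camera(name): name is "side" or "top" or "wrist"; returns a dict with "img" (400x640x3 uint8, red, green, blue), "vfov" (degrees; the focal length in pixels is half the picture's height over the tangent of half this angle, whatever the lens; pixels are square), "cx", "cy" (the principal point, pixels), "distortion" ([k1, k2, p1, p2, k3] as OpenCV has them; the pictures are not rectified), "rvec" (rotation vector, rad) and "tvec" (3), from world to camera coordinates, as OpenCV has them; the wrist camera has in their place "mount" (4x4, takes a point from camera to tool coordinates, whose origin is the TCP and whose axes are the tool frame's). Camera axes: x right, y down, z forward; pixel columns grow to the right and rows downward; lengths in mm; the calibration is good to about 2 mm. A picture is of the moment at which its call begins: read the wrist's pose just before it. There is no depth.
- env.job_done(): hands the job in, once; it reports no verdict.
Trained networks look in a picture, given as the dict that the camera call returned (one of the last four; its "shot" number tells which), for a name from the list of things; names that differ only in an ending like _2 or _b are one class to them, and where a whole thing is asked for, a point or a joint stands for the part that bears it (a point fixed in the world has none). Each returns a list of dicts, best first, with "confidence" (0 to 1); they miss things now and then, are a little off and sometimes report something else, mostly with a low value. They report only what shows in the picture. A call takes as long as a camera call.
- nets.look_for(picture, thing): "point" ([x, y, z] in mm, in the coordinates of the camera as it stood for that picture, good to about 4 mm: the middle of the surface that is visible of it).
- nets.mark_of(picture, thing): "point" ([x, y, z] in mm, in the coordinates of the camera as it stood for that picture, good to about 4 mm: a listed point, or the origin of a listed thing).
The state is a dict: "t": time; "joints": joint angles; "qvel": joint speeds; "tau": joint torques, N m; "eef_pos": TCP position; "tcp_rot": TCP orientation; "ft_force": force on the tool from outside, world axes, zero at the start; "moment": the same for the moment, N m; "opening": opening from 0.0 (shut) to 1.0 (fully open).
Only numpy, scipy, OpenCV 4.12 (cv2) and the standard library are available. Lean on these libraries where they do the work, as an engineer would, in place of code of your own. Each camera call takes 0.05 s, during which the arm holds its last target. There are 200 camera calls.

## Working session

There is one attempt and no reset: what is moved stays moved. The work goes in short steps, Python scripts to look and compute and a tool call to move; the robot and the scene stay as the last step left them, time stands still between calls to the robot, and variables do not carry over. Pictures are saved under pics/ and viewed, about 12 in all and at most 16, crops included, and the job is handed in when it is done.

Besides the shell and the picture viewer there is one more tool, called by a JSON object that holds its "method" and its "body". apply_moves: Moves the arm, as the interface text tells. Its arguments: {"type":"object","properties":{"increments":{"type":"array"}},"required":["increments"]}

```bash
mkdir -p pics; ls
cat > h.py <<'E'
import numpy as np, cv2
from scipy.spatial.transform import Rotation as R
from cell import readout, read_camera, env, nets
def tcp():
    s=readout.state(); return np.array(s['eef_pos'],float), R.from_euler('xyz',s['tcp_rot']).as_matrix(), s
def shot(cam):
    p,r,s=tcp(); d=read_camera(cam)
    if 'mount' in d:
        T=np.eye(4);T[:3,:3]=r;T[:3,3]=p; d['W']=T@np.array(d['mount'])
    else:
        Rm=cv2.Rodrigues(np.array(d['rvec'],float))[0]; t=np.array(d['tvec'],float).ravel()
        T=np.eye(4);T[:3,:3]=Rm.T;T[:3,3]=-Rm.T@t; d['W']=T
    return d
def save(d,n): cv2.imwrite('pics/'+n+'.png',d['img'][:,:,::-1])
def K(d):
    f=200/np.tan(np.radians(d['vfov'])/2); return np.array([[f,0,d['cx']],[0,f,d['cy']],[0,0,1.]])
def w(d,p): return (d['W']@np.r_[np.array(p,float),1])[:3]
def px2w(d,u,v,z):
    n=cv2.undistortPoints(np.array([[[u,v]]],float),K(d),np.array(d['distortion'],float))[0,0]
    r=d['W'][:3,:3]@np.r_[n,1]; o=d['W'][:3,3]; return o+r*(z-o[2])/r[2]
def w2px(d,P):
    T=np.linalg.inv(d['W']); return cv2.projectPoints(np.array(P,float).reshape(-1,1,3),cv2.Rodrigues(T[:3,:3])[0],T[:3,3],K(d),np.array(d['distortion'],float))[0][:,0]
def find(d,names,f='mark_of'):
    for n in names:
        o=getattr(nets,f)(d,n)
        print(n,[(np.round(w(d,q['point'])).astype(int).tolist(),round(q['confidence'],2)) for q in o[:2]])
E
python3 - <<'E'
from h import *
print(readout.state(), env.grip_point_offset)
for c in ['top','side']:
    d=shot(c); save(d,c+'0'); print(c,np.round(d['W'][:3,3]))
    find(d,['board','crate','blank_yellow','blank_green','blank_blue','lathe','axis_mid','rest_mid','tail_grip','punch_top','pin','red_tray'])
print(readout.state()['t'])
E
```

```text
pics
{'t': 0.0, 'joints': array([-1.25962049e+00,  4.91560862e-01,  1.55946361e+00, -4.07064935e-05,
        1.09167414e+00, -1.05606726e-01]), 'qvel': array([ 2.07294898e-03,  7.38808764e-05,  1.53367420e-03, -1.78360678e-03,
        1.24115813e-03,  1.65004009e-04]), 'tau': array([ 3.04905610e-03, -6.12648225e+01, -2.58179837e+01,  6.93524955e-02,
        4.82367596e-02, -1.13574099e-04]), 'eef_pos': array([ 252.9452772, -571.2594545,  214.0560583]), 'tcp_rot': array([-1.57189993e+00,  8.06788048e-05, -2.72479135e+00]), 'ft_force': array([-0.33780405,  0.34272647,  0.31342556]), 'moment': array([ 0.02864491,  0.02658924, -0.0214521 ]), 'opening': 0.99771444102652} 18.8
top [ 338.  -31. 1390.]
board []
crate [([530, 283, 11], 0.93), ([592, -64, 1], 0.42)]
blank_yellow [([594, 291, 29], 0.64), ([759, 248, -1], 0.5)]
blank_green [([728, -285, -3], 0.72), ([531, 279, 32], 0.65)]
blank_blue [([470, 273, 33], 0.65), ([529, 282, 13], 0.21)]
lathe [([591, -60, -7], 0.92)]
axis_mid [([599, -66, 111], 0.61), ([532, 282, 12], 0.23)]
rest_mid [([597, -81, 110], 0.68)]
tail_grip [([600, -268, 166], 0.74)]
punch_top [([662, -3, 202], 0.6)]
pin [([599, -266, 169], 0.67)]
red_tray [([386, -294, 0], 0.65)]
side [   28. -1092.  1187.]
board [([785, -99, -2], 0.53), ([596, -88, 111], 0.32)]
crate [([529, 284, 15], 0.75), ([661, -5, 200], 0.49)]
blank_yellow [([591, 284, 34], 0.74)]
blank_green [([531, 274, 32], 0.68), ([657, -6, 197], 0.39)]
blank_blue [([591, 280, 37], 0.65), ([723, -287, 0], 0.65)]
lathe [([458, -590, -2], 0.74), ([597, -67, 2], 0.73)]
axis_mid [([596, -68, 114], 0.79)]
rest_mid [([600, -88, 108], 0.89), ([763, 246, 0], 0.45)]
tail_grip [([592, -266, 171], 0.91)]
punch_top [([659, -3, 202], 0.59)]
pin []
red_tray [([390, -293, -1], 0.69), ([722, -287, 0], 0.59)]
1.3
```

View pics/top0.png

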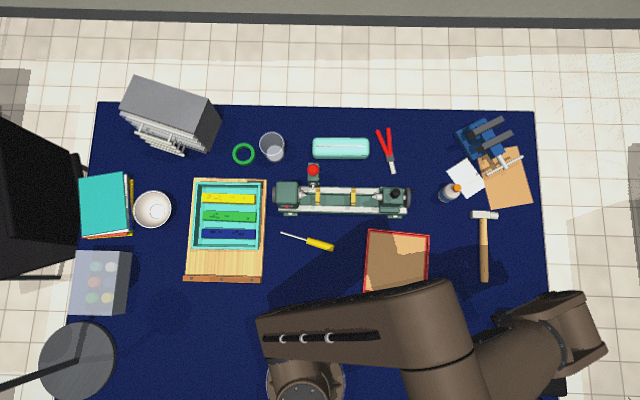

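View pics/side0.png

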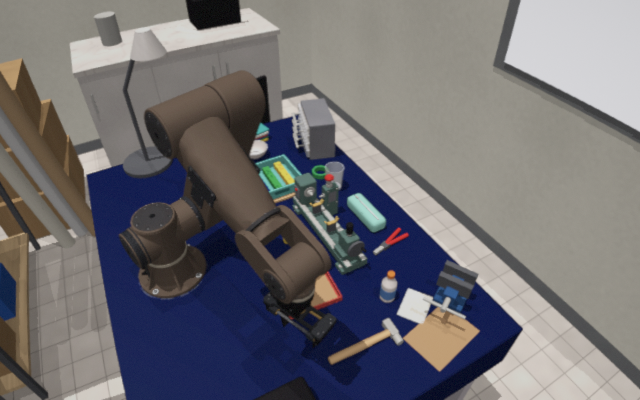

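Run:
```python
from h import *
d=shot('top'); c=d['img'][150:300,170:450]; cv2.imwrite('pics/top1.png',cv2.resize(c,None,fx=2.85,fy=2.85,interpolation=cv2.INTER_CUBIC)[:,:,::-1])
np.save('topW.npy',d['W']); 
import pickle; pickle.dump({k:v for k,v in d.items()},open('top.pkl','wb'))
find(d,['cup','tape','bowl','screwdriver','pencil_case'])
print(d['mount'] if 'mount' in d else '')
q=shot('wrist'); print(np.round(q['mount'],2),q['vfov'])
```

```text
cup [([770, 137, 4], 0.93)]
tape [([761, 248, 1], 0.7)]
bowl [([547, 535, 3], 0.85)]
screwdriver [([460, 13, 0], 0.8)]
pencil_case [([789, -94, -3], 0.77)]

[[   0.      0.97    0.25  -69.74]
 [   0.     -0.25    0.97 -169.66]
 [   1.     -0.     -0.     -0.95]
 [   0.      0.      0.      1.  ]] 62.71773605619391
```

View pics/top1.png

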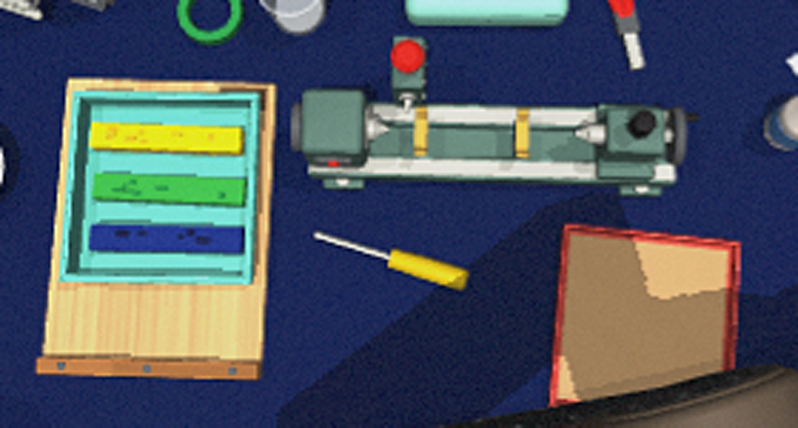

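Run:
```python
import numpy as np,pickle
import builtins
from h import px2w,w2px
d=pickle.load(open('top.pkl','rb'))
g=lambda u,v,z: np.round(px2w(d,170+u/2.85,150+v/2.85,z)[:2])
print('board',g(68,80,12),g(274,84,12),'batten top near',g(37,359,32),g(262,364,32),g(37,375,12),g(262,379,12))
print('crate rim',g(72,93,62),g(262,93,62),g(252,283,62),g(62,280,62))
print('blanks Y',g(91,137,47),g(243,139,47),'G',g(94,186,47),g(245,190,47),'B',g(89,238,47),g(244,239,47))
print('tray',g(567,227,22),g(740,242,22),g(553,403,22),g(731,372,22))
print('punch',g(408,56,201),'tail',g(642,124,192),'bed front edge',g(309,172,50),g(677,180,50),'cone',g(385,128,112),g(577,133,112))
```

```text
board [666. 418.] [668. 161.] batten top near [326. 418.] [328. 155.] [308. 423.] [310. 157.]
crate rim [639. 395.] [645. 168.] [419. 168.] [417. 388.]
blanks Y [589. 373.] [591. 190.] G [530. 364.] [529. 184.] B [468. 365.] [471. 182.]
tray [ 499. -201.] [ 486. -406.] [ 293. -185.] [ 334. -392.]
punch [657.  -8.] tail [ 591. -259.] bed front edge [553. 109.] [ 555. -327.] cone [596.  18.] [ 596. -201.]
```

{"method": "apply_moves", "body": {"increments": [[[0,-0.6,0],[0,-9.5,0],0],[[0,-0.6,0],[0,-9.5,0],0],[[0,-0.6,0],[0,-9.5,0],0],[[0,-0.6,0],[0,-9.5,0],0],[[0,-0.6,0],[0,-9.5,0],0]]}}

```text
t: 2.28
eef_pos: [253.0, -571.3, 245.0]
tcp_rot: [-1.571, 0.001, -1.87]
ft_force: [-1.0, 1.1, 0.7]
opening: 0.53
```

{"method": "apply_moves", "body": {"increments": [[[0,0,0],[0,-9.4,0],0],[[0,0,0],[0,-9,0],0],[[-4,0,2],[0,0,0],0],[[-5.3,0,2.5],[0,0,0],0],[[-5.3,0,2.5],[0,0,0],0]]}}

```text
t: 2.9
eef_pos: [318.0, -422.2, 244.6]
tcp_rot: [-1.571, -0.0, -1.54]
ft_force: [0.7, 0.1, 0.7]
opening: 0.024
```

{"method": "apply_moves", "body": {"increments": [[[-5.3,0,2.5],[0,0,0],0],[[-5.3,0,2.5],[0,0,0],0],[[-5.3,0,2.5],[0,0,0],0],[[-5.3,0,2.5],[0,0,0],0],[[-5.3,0,2.5],[0,0,0],0]]}}

```text
t: 3.52
eef_pos: [437.5, -145.0, 245.6]
tcp_rot: [-1.568, -0.002, -1.542]
ft_force: [-0.0, -0.5, 1.0]
opening: 0.007
```

{"method": "apply_moves", "body": {"increments": [[[-5.3,0,2.5],[0,0,0],0],[[-5.3,0,2.5],[0,0,0],0],[[-5.3,0,2.5],[0,0,0],0],[[-5.3,0,2.5],[0,0,0],0],[[-5.3,0,2.5],[0,0,0],0]]}}

```text
t: 4.15
eef_pos: [557.7, 133.4, 246.8]
tcp_rot: [-1.565, -0.003, -1.542]
ft_force: [1.3, -1.3, -0.7]
opening: 0.004
```

{"method": "apply_moves", "body": {"increments": [[[-5,0,3.6],[0,0.6,0],0],[[-5,0,3.6],[0,0.6,0],0],[[-4.5,0,3.3],[0,0,0],0],[[0,0,0],[0,0,0],0],[[0,0,0],[0,0,0],0]]}}

```text
t: 4.78
eef_pos: [661.1, 287.5, 245.6]
tcp_rot: [-1.565, -0.003, -1.559]
ft_force: [-0.6, 0.2, -0.5]
opening: 0.001
```

Run:
```python
from h import *
p,r,s=tcp(); print(p,s['tcp_rot'],s['ft_force'])
q=shot('wrist'); save(q,'w0')
find(q,['crate','blank_yellow','blank_green','blank_blue','board'])
print(w2px(q,[[640,283,62],[667,283,12],p-[0,0,200]]))
```

```text
[661.06691233 287.53212404 245.62695341] [-1.56505311 -0.00299564 -1.55889346] [-0.59977211  0.22206483 -0.49846563]
crate [([527, 285, 10], 0.86)]
blank_yellow [([589, 286, 39], 0.59)]
blank_green [([533, 274, 32], 0.61)]
blank_blue [([467, 274, 26], 0.7)]
board []
[[296.84453509 185.61658103]
 [320.65049048 177.4725738 ]
 [316.01464038 178.94098651]]
```

View pics/w0.png

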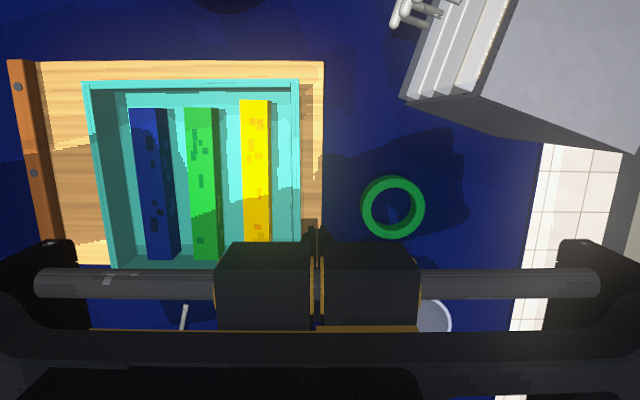

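{"method": "apply_moves", "body": {"increments": [[[0.3,4.5,0.7],[0,0,0],0],[[0,5,0],[0,0,0],0],[[0,5,0],[0,0,0],0],[[0,4.5,0],[0,0,0],0],[[0,2.2,0],[0,0,0],0]]}}

```text
t: 5.7
eef_pos: [672.4, 281.4, 34.1]
tcp_rot: [-1.555, 0.0, -1.563]
ft_force: [-0.4, -0.6, 0.1]
opening: 0.003
```

{"method": "apply_moves", "body": {"increments": [[[0,0,0],[0,0,0],0],[[0,0,-1],[0,0,0],0],[[0,0,-1],[0,0,0],0],[[0,0,-1],[0,0,0],0],[[0,0,-1],[0,0,0],0]]}}

```text
t: 6.32
eef_pos: [631.8, 280.6, 36.7]
tcp_rot: [-1.55, 0.002, -1.564]
ft_force: [4.1, 1.1, -1.8]
opening: 0.004
```

{"method": "apply_moves", "body": {"increments": [[[0,0.5,-1.5],[-0.6,0,0],0],[[0,0.3,-1.5],[-0.6,0,0],0],[[0,0.2,-1.5],[0,0,0],0],[[0,0,-1],[0,0,0],0],[[0,0,-0.5],[0,0,0],0]]}}

```text
t: 6.95
eef_pos: [576.5, 282.1, 33.1]
tcp_rot: [-1.549, 0.008, -1.564]
ft_force: [4.9, 0.0, -1.0]
opening: 0.004
```

Run:
```python
from h import *
d=shot('top'); find(d,['crate','blank_yellow','blank_green','blank_blue'])
```

```text
crate [([455, 281, 11], 0.85)]
blank_yellow [([521, 290, 30], 0.67)]
blank_green [([456, 279, 33], 0.46)]
blank_blue [([398, 278, 32], 0.58), ([523, 288, 29], 0.32)]
```

{"method": "apply_moves", "body": {"increments": [[[0,0,-0.8],[-0.6,0,0],0],[[0,0,-0.5],[-0.6,0,0],0],[[0,0,-0.2],[0,0,0],0],[[0,0,-0.2],[0,0,0],0],[[0,0,-0.2],[0,0,0],0]]}}

```text
t: 7.82
eef_pos: [558.7, 281.9, 32.4]
tcp_rot: [-1.569, 0.009, -1.565]
ft_force: [11.4, -3.4, -2.0]
opening: 0.005
```

{"method": "apply_moves", "body": {"increments": [[[0,0,-0.25],[0,0,0],0],[[0,0,0.5],[0,0,0],0],[[0,0,1],[0,-0.3,0],0],[[0,-5,0],[0,0,0],5.2],[[0,-5,-2],[0,0,0],5.2]]}}

```text
t: 8.45
eef_pos: [551.3, 279.6, 130.6]
tcp_rot: [-1.576, 0.005, -1.559]
ft_force: [0.2, -0.0, 0.8]
opening: 0.162
```

{"method": "apply_moves", "body": {"increments": [[[0,-3,-2.5],[0,0,0],5.2],[[0,0,-1.5],[0,0,0],5.2],[[0,0,0],[0,0,0],5.2],[[0,0,0],[0,0,0],5.2],[[0,0,0],[0,0,0],5.2]]}}

```text
t: 9.07
eef_pos: [510.5, 279.2, 161.9]
tcp_rot: [-1.577, 0.005, -1.558]
ft_force: [0.3, 0.0, 0.5]
opening: 0.543
```

```bash
cat > look.py <<'E'
import sys
from h import *
p,r,s=tcp(); print(np.round(p,1),np.round(np.degrees(s['tcp_rot']),2),np.round(s['ft_force'],1),round(s['opening']*95,1),'t',s['t'])
for c in sys.argv[1].split(','):
    q=shot(c); print(c); find(q,sys.argv[2].split(','))
    if len(sys.argv)>3: save(q,sys.argv[3]+c)
E
python3 look.py wrist,top crate,blank_yellow,blank_green,blank_blue,red_tray a
```

```text
[510.5 279.2 161.9] [-90.37   0.31 -89.27] [0.3 0.  0.5] 51.6 t 9.075
wrist
crate []
blank_yellow [([500, 283, 35], 0.56)]
blank_green [([442, 276, 32], 0.94)]
blank_blue [([376, 277, 32], 0.76), ([770, 138, -1], 0.5)]
red_tray []
top
crate [([440, 284, 12], 0.89)]
blank_yellow [([505, 292, 29], 0.81), ([602, -264, 168], 0.7)]
blank_green [([442, 276, 31], 0.86)]
blank_blue [([383, 275, 31], 0.67), ([600, -66, 112], 0.31)]
red_tray [([386, -294, 2], 0.97)]
```

View pics/awrist.png

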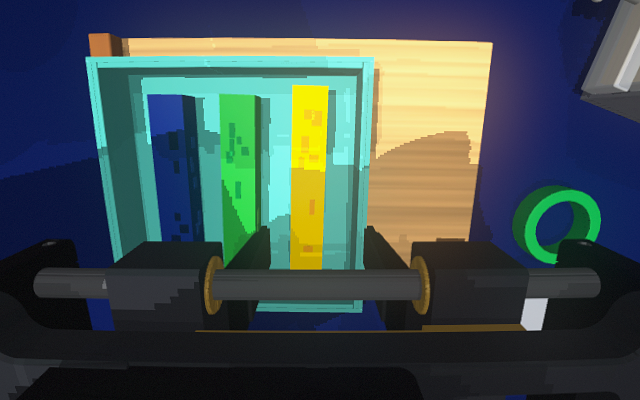

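Run:
```python
from h import *
q=shot('wrist')
for n,pp in dict(Y=[(292,86),(328,86),(290,268),(323,268)],G=[(220,95),(255,95),(223,240),(254,240)],B=[(148,96),(184,96)]).items(): print(n,[np.round(px2w(q,u,v,47)[:2]).tolist() for u,v in pp])
print('rim',[np.round(px2w(q,u,v,62)[:2]).tolist() for u,v in [(374,58),(87,58)]],'batten',np.round(px2w(q,91,35,32)))
hsv=cv2.cvtColor(q['img'],cv2.COLOR_RGB2HSV)
```

```text
Y [[488.0, 375.0], [518.0, 375.0], [485.0, 210.0], [516.0, 211.0]]
G [[427.0, 367.0], [457.0, 367.0], [423.0, 238.0], [452.0, 238.0]]
B [[365.0, 366.0], [396.0, 366.0]]
rim [[552.0, 395.0], [326.0, 394.0]] batten [312. 418.  32.]
```

{"method": "apply_moves", "body": {"increments": [[[0,4,-0.85],[0.3,1.4,0],5.2],[[0,4,0],[0,0,0],5.2],[[0,3.5,0],[0,0,0],5.2],[[0,1.7,0],[0,0,0],5.2],[[0,0,0],[0,0,0],5.2]]}}

```text
t: 10.35
eef_pos: [502.4, 280.6, 28.4]
tcp_rot: [-1.567, 0.007, -1.583]
ft_force: [1.0, 0.6, 0.0]
opening: 0.544
```

{"method": "apply_moves", "body": {"increments": [[[0,0.6,0],[0,0,0],5.2],[[0,0,0],[0,0,0],1],[[0,0,0],[0,0,0],1],[[0,0,0],[0,0,0],1],[[0,0,0],[0,0,0],1]]}}

```text
t: 10.98
eef_pos: [503.5, 281.1, 24.8]
tcp_rot: [-1.564, 0.009, -1.583]
ft_force: [0.4, 0.4, -2.1]
opening: 0.31
```

{"method": "apply_moves", "body": {"increments": [[[0,0,0],[0,0,0],1],[[0,-3,0],[0,0,0],1],[[0,-5,0],[0,0,0],1],[[0,-5,0],[0,0,0],1],[[0,-3,0],[0,0,0],1]]}}

```text
t: 11.6
eef_pos: [501.3, 279.2, 186.8]
tcp_rot: [-1.569, 0.006, -1.583]
ft_force: [0.3, 0.6, -1.6]
opening: 0.314
```

```bash
python3 look.py wrist,top,side blank_yellow,rest_mid,axis_mid,tail_grip b
```

```text
[501.3 279.2 186.8] [-89.92   0.37 -90.71] [ 0.3  0.6 -1.6] 29.8 t 11.6
wrist
blank_yellow [([499, 285, 197], 0.73)]
rest_mid []
axis_mid []
tail_grip []
top
blank_yellow [([503, 287, 190], 0.71)]
rest_mid [([599, -83, 108], 0.74)]
axis_mid [([597, -66, 115], 0.71)]
tail_grip [([598, -264, 168], 0.9), ([789, -95, 2], 0.68)]
side
blank_yellow [([499, 283, 195], 0.69)]
rest_mid [([599, -88, 110], 0.86)]
axis_mid [([598, -62, 113], 0.74), ([442, 278, 30], 0.44)]
tail_grip [([594, -266, 173], 0.67)]
```

View pics/bwrist.png

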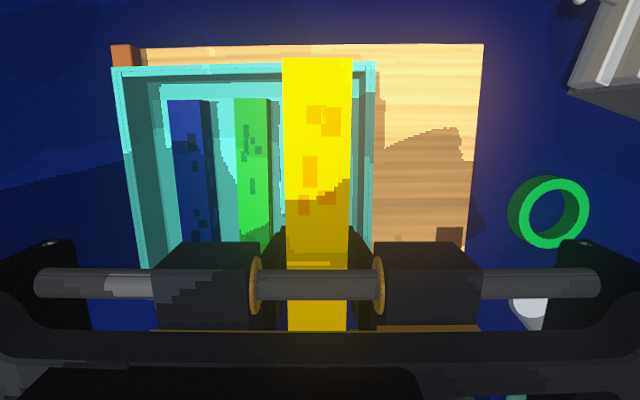

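{"method": "apply_moves", "body": {"increments": [[[5,-0.3,1.4],[0,-0.5,0],1],[[5,0,1.4],[0,-0.4,0],1],[[5,0,1.4],[0,0,0],1],[[5,0,1.4],[0,0,0],1],[[5,0,1.4],[0,0,0],1]]}}

```text
t: 12.98
eef_pos: [572.8, 25.2, 185.9]
tcp_rot: [-1.57, 0.006, -1.561]
ft_force: [0.2, 0.3, -0.6]
opening: 0.313
```

{"method": "apply_moves", "body": {"increments": [[[5,0,1.4],[0,0,0],1],[[4.4,0,1],[0,0,0],1],[[0,0,0],[0,0,0],1],[[0,0,0],[0,0,0],1],[[0,0,0],[0,0,0],1]]}}

```text
t: 13.6
eef_pos: [598.4, -73.7, 185.0]
tcp_rot: [-1.57, 0.006, -1.564]
ft_force: [0.2, -0.3, -0.5]
opening: 0.31
```

```bash
python3 look.py wrist,top blank_yellow,rest_mid,axis_mid,punch_top,tail_grip c
```

```text
[598.4 -73.7 185. ] [-89.95   0.35 -89.61] [ 0.2 -0.3 -0.5] 29.5 t 13.6
wrist
blank_yellow [([594, -71, 193], 0.85)]
rest_mid [([597, -69, 196], 0.33)]
axis_mid []
punch_top [([659, -7, 200], 0.69), ([455, 12, -4], 0.53)]
tail_grip []
top
blank_yellow [([386, -295, 4], 0.55)]
rest_mid []
axis_mid []
punch_top []
tail_grip [([600, -265, 169], 0.85), ([549, 537, 0], 0.47)]
```

View pics/cwrist.png

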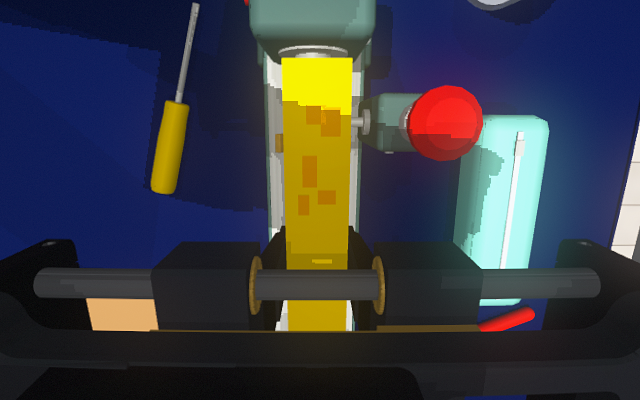

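Run:
```python
from h import *
q=shot('wrist'); h=cv2.cvtColor(q['img'],cv2.COLOR_RGB2HSV)
m=((h[...,0]<6)|(h[...,0]>174))&(h[...,1]>180)&(h[...,2]>120); m[:,:390]=0; m[180:]=0
v,u=np.nonzero(m); print('head px',u.min(),u.max(),v.min(),v.max())
c=((u.min()+u.max())/2,(v.min()+v.max())/2); print('punch',px2w(q,*c,197))
print('blank end',[np.round(px2w(q,u,58,207),1) for u in (282,351)], [np.round(px2w(q,u,230,207),1) for u in (287,348)])
print('headface', [np.round(px2w(q,u,38,155),1) for u in (250,376)],'face bottom of top edge')
```

```text
head px 407 482 83 158
punch [658.31892544  -5.81482303 197.        ]
blank end [array([583.2,  19.5, 207. ]), array([612.4,  19.6, 207. ])] [array([584.2, -57.1, 207. ]), array([613.2, -56.9, 207. ])]
headface [array([560.1,  38.9, 155. ]), array([631.3,  39.2, 155. ])] face bottom of top edge
```

{"method": "apply_moves", "body": {"increments": [[[1,2,-0.1],[0,0,0],1],[[0.25,3,-0.1],[0,0,0],1],[[0,2,0],[0,0,0],1],[[0,0.8,0],[0,0,0],1],[[0,0,0],[0,0,0],1]]}}

```text
t: 14.88
eef_pos: [597.5, -87.5, 105.7]
tcp_rot: [-1.568, 0.005, -1.565]
ft_force: [-0.3, 0.4, -0.8]
opening: 0.315
```

```bash
python3 look.py side,wrist rest_mid,blank_yellow,tail_grip d
```

```text
[597.5 -87.5 105.7] [-89.83   0.31 -89.68] [-0.3  0.4 -0.8] 29.9 t 14.875
side
rest_mid [([597, -86, 109], 0.74)]
blank_yellow [([771, 133, 4], 0.58), ([597, -83, 115], 0.52)]
tail_grip [([595, -267, 173], 0.98)]
wrist
rest_mid []
blank_yellow [([599, -84, 116], 0.57)]
tail_grip []
```

{"method": "apply_moves", "body": {"increments": [[[0,0.2,0],[0,0,0],1],[[0,0.2,0],[0,0,0],1],[[0,0,0],[0,0,0],5.2],[[0,0,0],[0,0,0],5.2],[[0,0,0],[0,0,0],5.2]]}}

```text
t: 15.9
eef_pos: [597.8, -87.5, 102.5]
tcp_rot: [-1.566, 0.005, -1.565]
ft_force: [-0.1, 0.7, 0.4]
opening: 0.531
```

{"method": "apply_moves", "body": {"increments": [[[0,-3,0],[0,0,0],5.2],[[0,-5,0],[0,0,0],5.2],[[0,-3,0],[0,0,0],5.2],[[0,0,0],[0,0,0],5.2],[[0,0,0],[0,0,0],5.2]]}}

```text
t: 16.52
eef_pos: [597.0, -88.0, 214.4]
tcp_rot: [-1.567, 0.005, -1.565]
ft_force: [-0.2, -0.2, -0.1]
opening: 0.547
```

```bash
python3 look.py wrist,side rest_mid,blank_yellow,tail_grip e
python3 - <<'E'
import cv2,numpy as np
a=cv2.imread('pics/ewrist.png'); b=cv2.imread('pics/eside.png')[150:300,240:440]
cv2.imwrite('pics/e2.png',np.vstack([a[:250],cv2.resize(b,(467,350))[:, :].copy() if 0 else cv2.copyMakeBorder(cv2.resize(b,(467,350)),0,0,0,173,cv2.BORDER_CONSTANT)]))
E
```

```text
[597.  -88.  214.4] [-89.81   0.31 -89.68] [-0.2 -0.2 -0.1] 52.0 t 16.525
wrist
rest_mid []
blank_yellow [([594, -84, 109], 0.64)]
tail_grip []
side
rest_mid [([598, -88, 108], 0.79)]
blank_yellow [([599, -83, 107], 0.84)]
tail_grip [([597, -266, 171], 0.95), ([723, -287, -3], 0.61)]
```

View pics/e2.png

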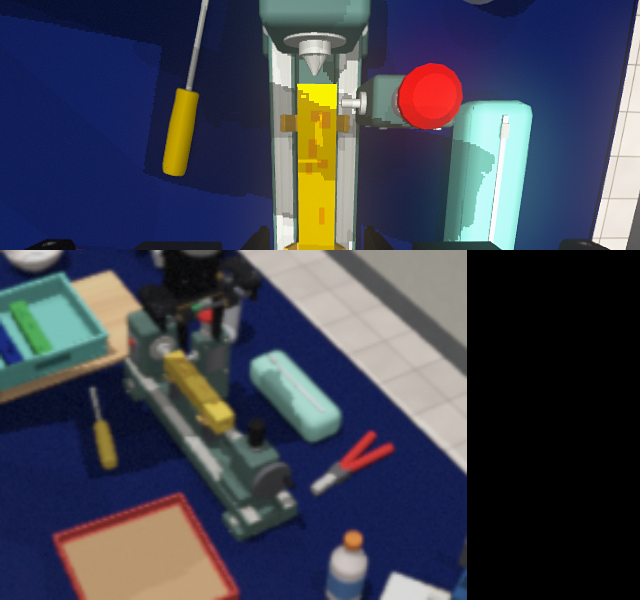

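{"method": "apply_moves", "body": {"increments": [[[5,0,0],[0,0,0],5.2],[[5,0,0],[0,0,0],5.2],[[5,0,0],[0,0,0],5.2],[[2.3,0,0],[0,0,0],5.2],[[0,0,0],[0,0,0],5.2]]}}

```text
t: 17.55
eef_pos: [598.5, -264.8, 212.7]
tcp_rot: [-1.568, 0.006, -1.563]
ft_force: [-0.8, 1.0, 0.0]
opening: 0.544
```

```bash
python3 look.py wrist,top tail_grip f
python3 - <<'E'
from h import *
q=shot('wrist'); print('pix of handle top pred',w2px(q,[[596,-265,192],[596,-265,172]]))
E
```

```text
[ 598.5 -264.8  212.7] [-89.85   0.36 -89.56] [-0.8  1.   0. ] 51.7 t 17.55
wrist
tail_grip [([596, -260, 173], 0.59)]
top
tail_grip []
pix of handle top pred [[312.2527     237.74268904]
 [312.57219681 227.31796332]]
```

{"method": "apply_moves", "body": {"increments": [[[0,2.5,-0.15],[0,0,0],5.2],[[0,2.2,0],[0,0,0],5.2],[[0,0.9,0],[0,0,0],5.2],[[0,0,0],[0,0,0],1],[[0,0,0],[0,0,0],1]]}}

```text
t: 18.42
eef_pos: [599.2, -258.4, 158.5]
tcp_rot: [-1.565, 0.005, -1.555]
ft_force: [0.4, 0.5, -0.4]
opening: 0.39
```

{"method": "apply_moves", "body": {"increments": [[[0,0,0],[0,0,0],1],[[0,0,0],[0,0,0],1],[[-0.5,0,0],[0,0,0],1],[[-0.7,0,0],[0,0,0],1],[[-0.7,0,0],[0,0,0],1]]}}

```text
t: 19.05
eef_pos: [595.7, -241.7, 158.6]
tcp_rot: [-1.571, 0.002, -1.555]
ft_force: [0.4, -5.1, -7.0]
opening: 0.266
```

{"method": "apply_moves", "body": {"increments": [[[-0.8,0,0],[0,0,0],1],[[-0.8,0,0],[0,0,0],1],[[-0.6,0,0],[0,0,0],1],[[-0.5,0,0],[0,0,0],1],[[-0.4,0,0],[0,0,0],1]]}}

```text
t: 19.68
eef_pos: [595.7, -213.4, 158.6]
tcp_rot: [-1.57, -0.004, -1.556]
ft_force: [0.1, -5.8, -5.1]
opening: 0.268
```

{"method": "apply_moves", "body": {"increments": [[[-0.3,0,0],[0,0,0],1],[[-0.2,0,0],[0,0,0],1],[[-0.2,0,0],[0,0,0],1],[[-0.2,0,0],[0,0,0],1],[[-0.2,0,0],[0,0,0],1]]}}

```text
t: 20.3
eef_pos: [595.7, -205.5, 158.5]
tcp_rot: [-1.569, -0.01, -1.557]
ft_force: [0.9, -5.9, -4.6]
opening: 0.269
```

{"method": "apply_moves", "body": {"increments": [[[-0.2,0,0],[0,0,0],1],[[-0.2,0,0],[0,0,0],1],[[-0.2,0,0],[0,0,0],1],[[-0.2,0,0],[0,0,0],1],[[-0.2,0,0],[0,0,0],1]]}}

```text
t: 20.92
eef_pos: [595.7, -200.9, 158.6]
tcp_rot: [-1.567, -0.018, -1.558]
ft_force: [-0.2, -12.9, -7.0]
opening: 0.268
```

```bash
python3 look.py side,wrist axis_mid,blank_yellow,tail_grip g
python3 - <<'E'
import cv2,numpy as np
a=cv2.imread('pics/gwrist.png'); b=cv2.imread('pics/gside.png')[160:260,290:380]
cv2.imwrite('pics/g2.png',np.hstack([a[:250,100:500],cv2.resize(b,(225,250))]))
E
```

```text
[ 595.7 -200.9  158.6] [-89.81  -1.02 -89.27] [ -0.2 -12.9  -7. ] 25.5 t 20.925
side
axis_mid [([596, -59, 114], 0.76), ([596, -207, 168], 0.59)]
blank_yellow [([598, -65, 116], 0.64)]
tail_grip [([594, -210, 171], 0.62), ([630, -475, 5], 0.5)]
wrist
axis_mid []
blank_yellow []
tail_grip [([597, -204, 172], 0.92)]
```

{"method": "apply_moves", "body": {"increments": [[[-0.25,0,0],[0,0,0],1],[[-0.1,0,0],[0,0,0],1],[[0,0,0],[0,0,0],5],[[0,0,0],[0,0,0],5],[[0,0,0],[0,0,0],5]]}}

```text
t: 21.95
eef_pos: [596.6, -200.4, 159.8]
tcp_rot: [-1.564, -0.022, -1.559]
ft_force: [-0.5, -0.4, -0.1]
opening: 0.501
```

{"method": "apply_moves", "body": {"increments": [[[0,-3.5,0],[0,0,1],5],[[0,-3.7,0],[0,0,0],2],[[-4.5,0,1.6],[0,0,0],0],[[-4.5,0,1.6],[0,0,0],0],[[-4.5,0,1.6],[0,0,0],0]]}}

```text
t: 22.58
eef_pos: [643.7, -62.5, 235.4]
tcp_rot: [-1.561, -0.004, -1.564]
ft_force: [1.2, -0.1, 0.6]
opening: 0.164
```

{"method": "apply_moves", "body": {"increments": [[[-4.5,0,1.4],[0,0,0],0],[[-1.2,0,0],[0,0,0],0],[[0,0,0],[0,0,0],0],[[0,0,0],[0,0,0],0],[[0,0,0],[0,0,0],0]]}}

```text
t: 23.2
eef_pos: [657.7, -2.6, 235.8]
tcp_rot: [-1.56, -0.004, -1.561]
ft_force: [-0.3, 0.0, 1.3]
opening: 0.008
```

```bash
python3 look.py wrist,side blank_yellow,punch_top,tail_grip,axis_mid h
python3 - <<'E'
import cv2,numpy as np
a=cv2.imread('pics/hwrist.png'); b=cv2.imread('pics/hside.png')[150:270,280:380]
cv2.imwrite('pics/h2.png',np.hstack([a,cv2.resize(b,(333,400))])[:,100:900])
E
```

```text
[657.7  -2.6 235.8] [-89.39  -0.24 -89.46] [-0.3  0.   1.3] 0.8 t 23.2
wrist
blank_yellow []
punch_top [([659, -6, 201], 0.76)]
tail_grip []
axis_mid []
side
blank_yellow [([596, -66, 114], 0.7), ([595, -87, 109], 0.57)]
punch_top [([659, -4, 199], 0.54)]
tail_grip [([594, -206, 171], 0.82), ([379, 273, 32], 0.52)]
axis_mid [([597, -61, 114], 0.61), ([380, 275, 31], 0.27)]
```

View pics/h2.png

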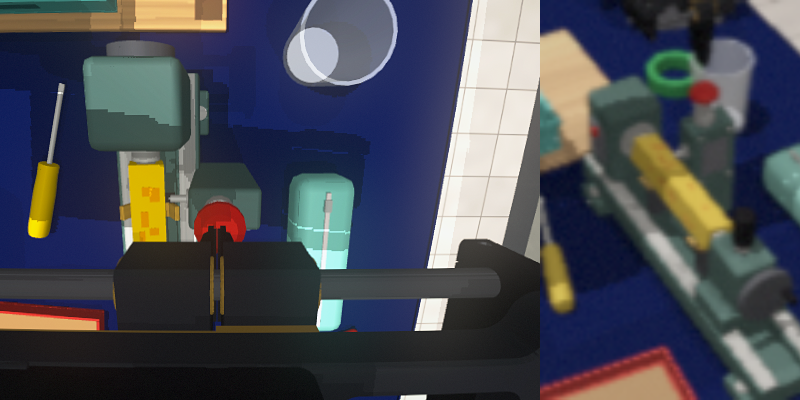

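{"method": "apply_moves", "body": {"increments": [[[0.3,1.5,0.15],[-0.6,0,0],0],[[0,1,0],[0,0,0],0],[[0,0.6,0],[0,0,0],0],[[0,0.4,0],[0,0,0],0],[[0,0.4,0],[0,0,0],0]]}}

```text
t: 24.32
eef_pos: [659.6, -4.7, 194.1]
tcp_rot: [-1.572, -0.004, -1.56]
ft_force: [-2.9, 0.3, 5.6]
opening: 0.005
```

{"method": "apply_moves", "body": {"increments": [[[0,0.3,0],[0,0,0],0],[[0,0.3,0],[0,0,0],0],[[0,0.2,0],[0,0,0],0],[[0,0.2,0],[0,0,0],0],[[0,0.2,0],[0,0,0],0]]}}

```text
t: 24.95
eef_pos: [659.6, -4.7, 189.7]
tcp_rot: [-1.565, -0.005, -1.559]
ft_force: [-6.1, 0.3, 16.9]
opening: 0.006
```

{"method": "apply_moves", "body": {"increments": [[[0,-1,0],[0,0,0],0],[[0,-3,0],[0,0,0],5],[[5,-0.8,-1.6],[0,0,0],5],[[5,0,-1.6],[0,0,0],5],[[5,0,-1.6],[0,0,0],5]]}}

```text
t: 25.58
eef_pos: [613.3, -155.5, 240.9]
tcp_rot: [-1.562, -0.006, -1.553]
ft_force: [0.5, 0.1, 0.2]
opening: 0.367
```

{"method": "apply_moves", "body": {"increments": [[[4.7,0,-1.5],[0,0,0],5],[[0,0,0],[0,0,0],5],[[0,2.5,0],[0,0,0],5],[[0,2.5,0],[0,0,0],5],[[0,1.3,0],[0,0,0],5]]}}

```text
t: 26.2
eef_pos: [599.4, -206.0, 177.6]
tcp_rot: [-1.558, -0.007, -1.557]
ft_force: [-0.1, 0.3, -0.4]
opening: 0.521
```

{"method": "apply_moves", "body": {"increments": [[[0,1.5,-0.3],[-0.7,0,0],5],[[0,0.4,0],[0,0,0],5],[[0,0,0],[0,0,0],1],[[0,0,0],[0,0,0],1],[[0,0,0],[0,0,0],1]]}}

```text
t: 26.82
eef_pos: [595.7, -205.0, 158.2]
tcp_rot: [-1.574, -0.007, -1.555]
ft_force: [-14.6, -2.8, 9.1]
opening: 0.266
```

{"method": "apply_moves", "body": {"increments": [[[0,0,0],[0,0,0],1],[[0.4,0,0],[0,0,0],1],[[0.8,0,0],[0,0,0],1],[[1.2,0,0],[0,0,0],1],[[1.2,0,0],[0,0,0],1]]}}

```text
t: 27.45
eef_pos: [595.7, -238.0, 158.3]
tcp_rot: [-1.576, -0.001, -1.554]
ft_force: [-2.2, 6.2, -1.6]
opening: 0.272
```

{"method": "apply_moves", "body": {"increments": [[[1,0,0],[0,0,0],1],[[0.8,0,0],[0,0,0],1],[[0.2,0,0],[0,0,0],1],[[0,0,0],[0,0,0],1],[[0,0,0],[0,0,0],1]]}}

```text
t: 28.08
eef_pos: [595.7, -257.3, 158.3]
tcp_rot: [-1.577, 0.002, -1.555]
ft_force: [-1.3, 1.1, -3.5]
opening: 0.27
```

{"method": "apply_moves", "body": {"increments": [[[0.3,0,0],[0,0,0],1],[[0.2,0,0],[0,0,0],1],[[0.2,0,0],[0,0,0],1],[[0,0,0],[0,0,0],5.2],[[0,0,0],[0,0,0],5.2]]}}

```text
t: 28.7
eef_pos: [596.2, -263.2, 158.9]
tcp_rot: [-1.577, 0.003, -1.554]
ft_force: [-0.2, 0.2, 0.1]
opening: 0.422
```

{"method": "apply_moves", "body": {"increments": [[[0,0,0],[0,0,0],5.2],[[0,-4,0],[0,0,0],5.2],[[-4,-3.5,0],[0,0,0],5.2],[[-5,0,0],[0,0,0],5.2],[[-5,0,0],[0,0,0],5.2]]}}

```text
t: 29.32
eef_pos: [594.7, -123.8, 236.7]
tcp_rot: [-1.575, 0.002, -1.559]
ft_force: [1.3, 0.3, -0.7]
opening: 0.549
```

{"method": "apply_moves", "body": {"increments": [[[-3,0,0.1],[0.3,0.6,0],5.2],[[0,0,0],[0,0,0],5.2],[[0,0,0],[0,0,0],5.2],[[0,0,0],[0,0,0],5.2],[[0,0,0],[0,0,0],5.2]]}}

```text
t: 29.95
eef_pos: [595.6, -92.7, 237.6]
tcp_rot: [-1.568, 0.001, -1.568]
ft_force: [-0.6, -1.0, -0.4]
opening: 0.549
```

```bash
python3 look.py wrist,side blank_yellow,tail_grip,red_tray i
python3 - <<'E'
import cv2,numpy as np
a=cv2.imread('pics/iwrist.png'); b=cv2.imread('pics/iside.png')[150:270,280:380]
cv2.imwrite('pics/i2.png',np.hstack([a,cv2.resize(b,(333,400))])[:,100:900])
E
```

```text
[595.6 -92.7 237.6] [-8.983e+01  7.000e-02 -8.985e+01] [-0.6 -1.  -0.4] 52.2 t 29.95
wrist
blank_yellow []
tail_grip [([592, -67, 113], 0.74)]
red_tray []
side
blank_yellow [([595, -70, 113], 0.72), ([781, -99, -4], 0.45)]
tail_grip [([596, -266, 168], 0.6)]
red_tray [([386, -294, 1], 0.77), ([599, -63, 115], 0.24)]
```

View pics/i2.png

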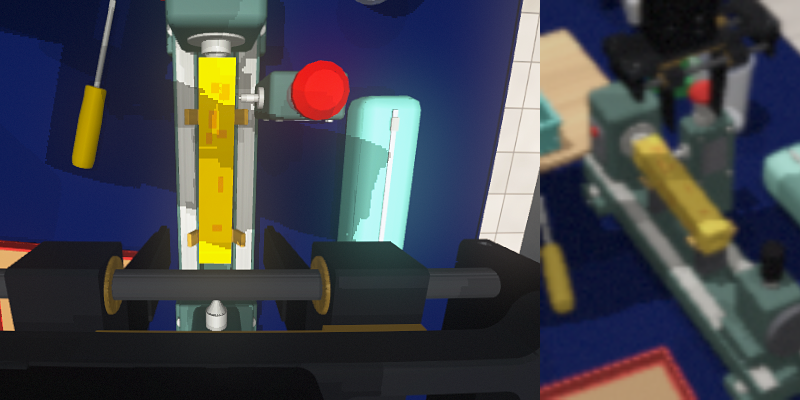

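{"method": "apply_moves", "body": {"increments": [[[-0.7,4,0],[0,0,0],5.2],[[0,4,0],[0,0,0],5.2],[[0,3.5,0],[0,0,0],5.2],[[0,1.5,0],[0,0,0],5.2],[[0,0.3,0],[0,0,0],5.2]]}}

```text
t: 30.98
eef_pos: [597.4, -84.6, 102.9]
tcp_rot: [-1.564, 0.0, -1.567]
ft_force: [-0.6, -0.0, 1.0]
opening: 0.547
```

{"method": "apply_moves", "body": {"increments": [[[0,0,0],[0,0,0],1],[[0,0,0],[0,0,0],1],[[0,0,0],[0,0,0],1],[[0,0,0],[0,0,0],1],[[0.4,0,0],[0,0,0],1]]}}

```text
t: 31.6
eef_pos: [597.3, -88.8, 106.1]
tcp_rot: [-1.563, -0.001, -1.566]
ft_force: [-0.4, -0.4, -0.3]
opening: 0.31
```

{"method": "apply_moves", "body": {"increments": [[[0.6,0,0],[0,0,0],1],[[0.6,0,0],[0,0,0],1],[[0.2,0,0],[0,0,0],1],[[0,-1,0],[0,0,0],1],[[0,-2,0],[0,0,0],1]]}}

```text
t: 32.22
eef_pos: [597.1, -104.4, 136.5]
tcp_rot: [-1.563, -0.0, -1.567]
ft_force: [0.2, 0.1, -1.4]
opening: 0.314
```

{"method": "apply_moves", "body": {"increments": [[[0,-4,0],[0,0,0],1],[[0,-4,0],[0,0,0],1],[[0,-1,0],[0,0,0],1],[[0,0,0],[0,0,0],1],[[0,0,0],[0,0,0],1]]}}

```text
t: 32.85
eef_pos: [596.4, -104.0, 230.4]
tcp_rot: [-1.562, -0.001, -1.567]
ft_force: [0.7, -0.8, -1.9]
opening: 0.312
```

```bash
python3 look.py wrist,side,top blank_yellow,tail_grip,red_tray j
```

```text
[ 596.4 -104.   230.4] [-8.947e+01 -4.000e-02 -8.976e+01] [ 0.7 -0.8 -1.9] 29.7 t 32.85
wrist
blank_yellow [([595, -85, 236], 0.84)]
tail_grip []
red_tray [([388, -297, 1], 0.87)]
side
blank_yellow [([597, -84, 240], 0.49)]
tail_grip [([596, -265, 173], 0.62)]
red_tray [([387, -295, 0], 0.79)]
top
blank_yellow [([456, -591, -3], 0.39)]
tail_grip [([595, -265, 166], 0.58)]
red_tray [([389, -298, 1], 0.7)]
```

{"method": "apply_moves", "body": {"increments": [[[4,0,-3.8],[0,0,0],1],[[4.1,0,-3.8],[0,0,0],1],[[4.1,0,-3.8],[0,0,0],1],[[4.1,0,-3.8],[0,0,0],1],[[4.1,0,-3.8],[0,0,0],1]]}}

```text
t: 34.08
eef_pos: [405.0, -312.5, 229.7]
tcp_rot: [-1.558, -0.002, -1.56]
ft_force: [1.1, -0.5, -1.2]
opening: 0.311
```

{"method": "apply_moves", "body": {"increments": [[[4,0,-3.6],[0,0,0],1],[[0,0,0],[-0.5,10.4,0],1],[[0,0,0],[0,10.4,0],1],[[0,0,0],[0,10.4,0],1],[[0,0,0],[0,10.4,0],1]]}}

```text
t: 34.7
eef_pos: [364.8, -357.6, 230.1]
tcp_rot: [-1.565, 0.001, -2.31]
ft_force: [-0.6, -0.1, -2.1]
opening: 0.314
```

{"method": "apply_moves", "body": {"increments": [[[0,0,0],[0,10.4,0],1],[[0,0,0],[0,10.4,0],1],[[0,0,0],[0,10.4,0],1],[[0,0,0],[0,10.4,0],1],[[0,0,0],[0,9,0],1]]}}

```text
t: 35.33
eef_pos: [364.8, -357.8, 230.7]
tcp_rot: [-1.567, 0.006, 3.06]
ft_force: [-0.1, -0.4, -1.6]
opening: 0.316
```

```bash
python3 look.py wrist,side,top blank_yellow,red_tray k
```

```text
[ 364.8 -357.8  230.7] [-89.77   0.34 175.33] [-0.1 -0.4 -1.6] 30.0 t 35.325
wrist
blank_yellow [([382, -360, 237], 0.97)]
red_tray [([385, -295, 1], 0.6)]
side
blank_yellow [([381, -358, 237], 0.82)]
red_tray [([387, -296, 2], 0.58), ([462, -591, -1], 0.41)]
top
blank_yellow [([385, -353, 230], 0.61)]
red_tray [([388, -294, 2], 0.82), ([598, -62, 113], 0.6)]
```

View pics/kwrist.png

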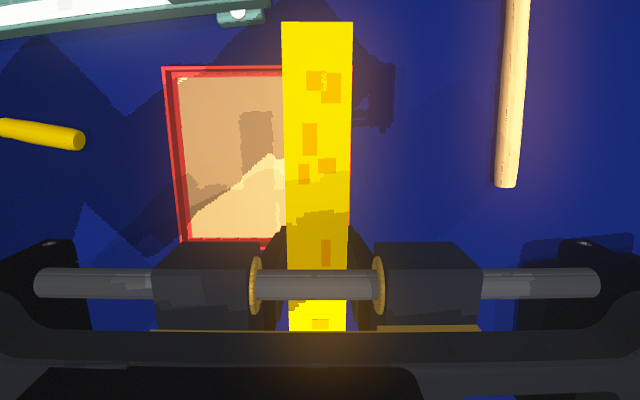

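Run:
```python
from h import *
q=shot('wrist')
for n,u,v in [('FL',163,68),('NL',181,241),('far@282',282,66),('near@260',260,241)]: print(n,np.round(px2w(q,u,v,22),1))
import pickle
t=shot('top'); c=t['img'][215:310,350:450];
```

```text
FL [ 499.3 -199.4   22. ]
NL [ 298.8 -184.9   22. ]
far@282 [ 490.6 -329.6   22. ]
near@260 [ 291.6 -282.5   22. ]
```

{"method": "apply_moves", "body": {"increments": [[[0,4.5,0.2],[0,0,0],1],[[0,5,0],[0,-0.5,0],1],[[0,5,0],[0,0,0],1],[[0,4,0],[0,0,0],1],[[0,2,0],[0,0,0],1]]}}

```text
t: 36.5
eef_pos: [367.6, -363.0, 22.1]
tcp_rot: [-1.561, 0.011, 3.079]
ft_force: [-0.1, -1.2, -0.3]
opening: 0.315
```

{"method": "apply_moves", "body": {"increments": [[[0.2,0.3,-0.6],[-0.5,0,0],1],[[0,0.3,0],[0,0,0],1],[[0,0.2,0],[0,0,0],1],[[0,0.1,0],[0,0,0],1],[[0,0,0],[0,0,0],1]]}}

```text
t: 37.12
eef_pos: [366.5, -357.0, 15.4]
tcp_rot: [-1.569, 0.012, 3.08]
ft_force: [0.6, 0.4, -1.2]
opening: 0.312
```

{"method": "apply_moves", "body": {"increments": [[[0,0.25,0],[0,0,0],1],[[0,0.2,0],[0,0,0],1],[[0,0,0],[0,0,0],4.6],[[0,0,0],[0,0,0],4.6],[[0,0,0],[0,0,0],4.6]]}}

```text
t: 37.75
eef_pos: [367.4, -357.9, 15.1]
tcp_rot: [-1.565, 0.016, 3.08]
ft_force: [-0.0, -0.2, -0.3]
opening: 0.479
```

{"method": "apply_moves", "body": {"increments": [[[0,-3,0],[0,0,0],4.6],[[0,-5,0],[0,0,0],4.6],[[0,-5,0],[0,0,0],4.6],[[0,-5,0],[0,0,0],4.6],[[0,-4.5,0],[0,0,0],5]]}}

```text
t: 38.38
eef_pos: [363.2, -355.8, 242.7]
tcp_rot: [-1.571, 0.01, 3.08]
ft_force: [0.2, -0.2, -0.0]
opening: 0.515
```

```bash
python3 look.py wrist,top,side blank_yellow,red_tray,crate,blank_green,blank_blue l
```

```text
[ 363.2 -355.8  242.7] [-90.03   0.59 176.44] [ 0.2 -0.2 -0. ] 49.0 t 38.375
wrist
blank_yellow [([383, -356, 22], 0.72)]
red_tray []
crate []
blank_green []
blank_blue []
top
blank_yellow [([386, -357, 16], 0.67)]
red_tray [([386, -296, 5], 0.74)]
crate [([440, 286, 12], 0.77)]
blank_green [([440, 277, 32], 0.81), ([390, -294, 2], 0.35)]
blank_blue [([383, 276, 31], 0.72)]
side
blank_yellow [([386, -362, 22], 0.84)]
red_tray [([386, -293, 2], 0.68)]
crate [([441, 284, 16], 0.71), ([624, -474, 5], 0.37)]
blank_green []
blank_blue [([378, 274, 33], 0.65)]
```

View pics/lwrist.png

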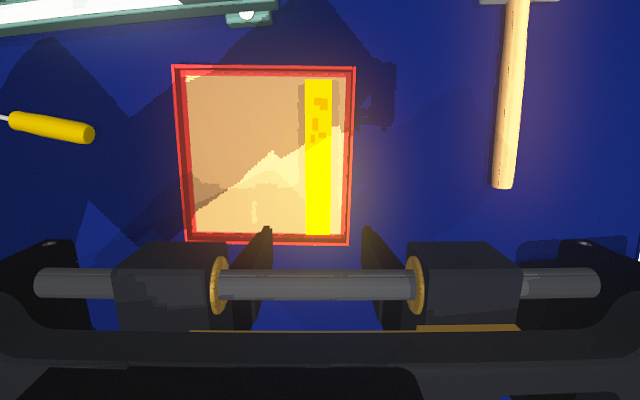

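{"method": "apply_moves", "body": {"increments": [[[0,0,0],[0,-10.3,0],5.2],[[0,0,0],[0,-10.3,0],5.2],[[0,0,0],[0,-10.3,0],5.2],[[0,0,0],[0,-10.3,0],5.2],[[0,0,0],[0,-10.3,0],5.2]]}}

```text
t: 39.9
eef_pos: [363.4, -355.9, 241.1]
tcp_rot: [-1.563, 0.007, -2.277]
ft_force: [-0.2, 0.5, -0.3]
opening: 0.541
```

{"method": "apply_moves", "body": {"increments": [[[0,0,0],[0,-10.3,0],5.2],[[0,0,0],[0,-10.3,0],5.2],[[0,0,0],[0,-10.3,0],5.2],[[0,0,0],[0,-9.5,0],5.2],[[-4,0,2.4],[0,0,0],5.2]]}}

```text
t: 40.52
eef_pos: [386.1, -316.4, 241.4]
tcp_rot: [-1.56, -0.001, -1.548]
ft_force: [0.7, 0.3, 0.1]
opening: 0.546
```

{"method": "apply_moves", "body": {"increments": [[[-5.3,0,2.4],[0,0,0],5.2],[[-5.3,0,2.4],[0,0,0],5.2],[[-5.3,0,2.4],[0,0,0],5.2],[[-5.3,0,2.4],[0,0,0],5.2],[[-5.3,0,1.2],[0,0,0],5.2]]}}

```text
t: 41.15
eef_pos: [491.4, -42.2, 242.7]
tcp_rot: [-1.558, -0.002, -1.551]
ft_force: [1.1, -0.3, -0.4]
opening: 0.549
```

{"method": "apply_moves", "body": {"increments": [[[-5.3,0,-1],[0,0,0],5.2],[[-5.3,0,-1.2],[0,0,0],5.2],[[-5.3,0,-1.2],[0,0,0],5.2],[[-5.3,0,-1.2],[0,0,0],5.2],[[-5.3,0,-1.2],[0,0,0],5.2]]}}

```text
t: 41.78
eef_pos: [426.8, 230.4, 241.7]
tcp_rot: [-1.555, -0.002, -1.551]
ft_force: [0.2, -0.5, 0.0]
opening: 0.547
```

{"method": "apply_moves", "body": {"increments": [[[-4.4,1,1.4],[-0.9,2,0],5.2],[[0,3,0],[0,0,0],5.2],[[0,4,0],[0,0,0],5.2],[[0,0,0],[0,0,0],5.2],[[0,0,0],[0,0,0],5.2]]}}

```text
t: 42.4
eef_pos: [439.7, 280.5, 162.1]
tcp_rot: [-1.568, 0.0, -1.581]
ft_force: [0.2, 0.4, 0.6]
opening: 0.549
```

```bash
cat > edges.py <<'E'
# centre line of a blank's top face from wrist image: edges.py colour ztop
import sys
from h import *
p,r,s=tcp(); q=shot('wrist'); h=cv2.cvtColor(q['img'],cv2.COLOR_RGB2HSV).astype(int)
lo,hi={'green':(50,72),'blue':(108,128)}[sys.argv[1]]; z=float(sys.argv[2])
m=((h[...,0]>=lo)&(h[...,0]<=hi)&(h[...,1]>120)&(h[...,2]>60)); m[240:]=0
if len(sys.argv)>3: a,b=map(int,sys.argv[3].split(',')); m[:,:a]=0; m[:,b:]=0
for v in range(0,240,15):
    u=np.nonzero(m[v])[0]
    if len(u)>5: print(v,u.min(),u.max(),len(u),np.round(px2w(q,u.min(),v,z)[:2]),np.round(px2w(q,u.max()+1,v,z)[:2]))
v=np.nonzero(m.sum(1)>15)[0]; print('first row',v[0],np.round(px2w(q,320,v[0],z)))
E
python3 look.py wrist,top,side blank_green,blank_blue m; python3 edges.py green 47
```

```text
[439.7 280.5 162.1] [-8.985e+01  3.000e-02 -9.059e+01] [0.2 0.4 0.6] 52.1 t 42.4
wrist
blank_green [([441, 276, 31], 0.9)]
blank_blue [([378, 274, 31], 0.8)]
top
blank_green [([440, 277, 30], 0.7)]
blank_blue [([380, 277, 35], 0.71), ([547, 537, 0], 0.55)]
side
blank_green [([440, 276, 30], 0.64)]
blank_blue [([377, 272, 31], 0.64)]
105 301 335 35 [427. 360.] [456. 360.]
120 301 335 35 [427. 348.] [456. 347.]
135 300 335 31 [425. 335.] [456. 335.]
150 300 334 25 [425. 323.] [455. 322.]
165 300 333 34 [425. 310.] [454. 309.]
180 300 622 42 [425. 296.] [719. 294.]
195 300 639 76 [424. 283.] [739. 280.]
210 300 639 64 [424. 269.] [743. 265.]
225 300 639 69 [424. 255.] [746. 250.]
first row 96 [443. 367.  47.]
```

{"method": "apply_moves", "body": {"increments": [[[0.6,4,0.05],[0,0.5,0],5.2],[[0,4,0],[0,0,0],5.2],[[0,3.5,0],[0,0,0],5.2],[[0,1.7,0],[0,0,0],5.2],[[0,0.3,0],[0,0,0],5.2]]}}

```text
t: 43.52
eef_pos: [441.3, 274.8, 23.5]
tcp_rot: [-1.566, 0.002, -1.59]
ft_force: [0.6, 1.1, 0.6]
opening: 0.547
```

{"method": "apply_moves", "body": {"increments": [[[0,0,0],[0,0,0],1],[[0,0,0],[0,0,0],1],[[0,0,0],[0,0,0],1],[[0,0,0],[0,0,0],1],[[0,0,0],[0,0,0],1]]}}

```text
t: 44.15
eef_pos: [442.1, 275.2, 25.7]
tcp_rot: [-1.563, 0.003, -1.59]
ft_force: [-0.4, -0.4, -1.0]
opening: 0.317
```

{"method": "apply_moves", "body": {"increments": [[[0,-3,0],[0,0,0],1],[[0,-5,0],[0,0,0],1],[[0,-5,0],[0,0,0],1],[[0,-3,0],[0,0,0],1],[[0,0,0],[0,0,0],1]]}}

```text
t: 44.78
eef_pos: [440.4, 274.5, 190.1]
tcp_rot: [-1.564, 0.002, -1.59]
ft_force: [1.0, -0.9, -2.7]
opening: 0.314
```

```bash
python3 look.py wrist,side blank_green,blank_blue,crate n;python3 edges.py green 205 270,380
```

```text
[440.4 274.5 190.1] [-89.62   0.14 -91.11] [ 1.  -0.9 -2.7] 29.8 t 44.775
wrist
blank_green [([439, 276, 200], 0.55)]
blank_blue [([380, 277, 28], 0.83)]
crate []
side
blank_green [([442, 275, 192], 0.58)]
blank_blue [([595, -68, 3], 0.75), ([378, 274, 31], 0.54)]
crate [([440, 285, 13], 0.67), ([629, -473, 6], 0.53)]
75 282 351 70 [426. 362.] [457. 362.]
90 283 351 69 [426. 356.] [457. 355.]
105 283 351 69 [426. 350.] [457. 349.]
120 283 350 68 [425. 343.] [456. 342.]
135 284 350 67 [426. 336.] [456. 336.]
150 284 349 58 [425. 330.] [456. 329.]
165 284 349 50 [425. 323.] [456. 322.]
180 285 349 53 [425. 316.] [456. 315.]
195 285 348 64 [425. 308.] [455. 308.]
210 286 348 63 [425. 301.] [455. 300.]
225 286 348 63 [425. 293.] [455. 293.]
first row 63 [443. 367. 205.]
```

{"method": "apply_moves", "body": {"increments": [[[4.5,0,2.1],[-0.3,-0.8,0],1],[[5.1,0,2.2],[0,-0.6,0],1],[[5.1,0,2.2],[0,0,0],1],[[5.1,0,2.2],[0,0,0],1],[[5.1,0,2.2],[0,0,0],1]]}}

```text
t: 45.85
eef_pos: [550.9, 21.2, 185.6]
tcp_rot: [-1.576, 0.001, -1.558]
ft_force: [-0.2, 0.7, -0.7]
opening: 0.316
```

{"method": "apply_moves", "body": {"increments": [[[5,0,2.2],[0,0,0],1],[[4,0,1.5],[0,0,0],1],[[0,0,0],[0,0,0],1],[[0,0,0],[0,0,0],1],[[0,0,0],[0,0,0],1]]}}

```text
t: 46.48
eef_pos: [590.0, -73.8, 183.1]
tcp_rot: [-1.579, 0.001, -1.562]
ft_force: [0.8, -0.6, -1.0]
opening: 0.311
```

```bash
python3 look.py wrist,side blank_green,punch_top,tail_grip o;python3 edges.py green 205 270,380 | tail -3
```

```text
[590.  -73.8 183.1] [-9.044e+01  7.000e-02 -8.950e+01] [ 0.8 -0.6 -1. ] 29.6 t 46.475
wrist
blank_green [([589, -74, 189], 0.68)]
punch_top [([658, -5, 202], 0.65)]
tail_grip []
side
blank_green [([591, -71, 190], 0.64)]
punch_top []
tail_grip [([597, -265, 171], 0.68)]
210 285 348 64 [575. -47.] [605. -47.]
225 286 348 63 [576. -54.] [605. -54.]
first row 62 [591.  18. 205.]
```

{"method": "apply_moves", "body": {"increments": [[[0.8,2,0.5],[0.4,0.3,0],1],[[0.4,3,0.2],[0,0,0],1],[[0,1.8,0],[0,0,0],1],[[0,0.6,0],[0,0,0],1],[[0,0,0],[0,0,0],1]]}}

```text
t: 47.55
eef_pos: [598.2, -86.8, 108.3]
tcp_rot: [-1.569, 0.0, -1.568]
ft_force: [1.0, 0.8, -1.7]
opening: 0.315
```

```bash
python3 look.py side,wrist rest_mid,blank_green p
```

```text
[598.2 -86.8 108.3] [-8.987e+01  3.000e-02 -8.984e+01] [ 1.   0.8 -1.7] 30.0 t 47.55
side
rest_mid [([600, -85, 107], 0.84)]
blank_green [([598, -87, 113], 0.81)]
wrist
rest_mid []
blank_green [([599, -88, 111], 0.7)]
```

{"method": "apply_moves", "body": {"increments": [[[0,0.3,0],[0,0,0],1],[[0,0.25,0],[0,0,0],1],[[0,0.1,0],[0,0,0],5.2],[[0,0,0],[0,0,0],5.2],[[0,0,0],[0,0,0],5.2]]}}

```text
t: 48.48
eef_pos: [598.5, -86.9, 102.9]
tcp_rot: [-1.566, -0.0, -1.568]
ft_force: [0.9, 0.6, 0.2]
opening: 0.531
```

{"method": "apply_moves", "body": {"increments": [[[0,-3,0],[0,0,0],5.2],[[0,-5,0],[0,0,0],5.2],[[0,-3,0],[0,0,0],5.2],[[0,0,0],[0,0,0],5.2],[[0,0,0],[0,0,0],5.2]]}}

```text
t: 49.1
eef_pos: [598.0, -86.8, 214.8]
tcp_rot: [-1.567, 0.0, -1.568]
ft_force: [0.3, 0.4, -0.5]
opening: 0.547
```

```bash
python3 look.py wrist,side blank_green,tail_grip,crate,red_tray q;python3 edges.py green 124 270,380
```

```text
[598.  -86.8 214.8] [-8.981e+01  1.000e-02 -8.983e+01] [ 0.3  0.4 -0.5] 52.0 t 49.1
wrist
blank_green [([596, -87, 108], 0.73)]
tail_grip []
crate []
red_tray []
side
blank_green [([598, -85, 108], 0.79)]
tail_grip [([594, -266, 170], 0.95)]
crate [([441, 283, 15], 0.62)]
red_tray [([391, -293, 0], 0.8)]
90 295 334 40 [582.   3.] [612.   3.]
105 295 333 39 [582.  -8.] [611.  -8.]
120 296 333 38 [582. -19.] [612. -19.]
135 296 333 38 [582. -31.] [612. -31.]
150 296 333 38 [582. -43.] [612. -43.]
165 296 332 37 [582. -55.] [611. -54.]
180 296 332 37 [582. -67.] [611. -67.]
195 296 332 37 [581. -79.] [612. -79.]
210 297 332 36 [582. -92.] [612. -92.]
225 297 332 36 [ 582. -105.] [ 612. -105.]
first row 86 [601.   6. 124.]
```

{"method": "apply_moves", "body": {"increments": [[[5,0,0],[0,0,0],5.2],[[5,0,0],[0,0,0],5.2],[[5,0,0],[0,0,0],5.2],[[2.6,0,-0.2],[0,0,0],5.2],[[0,0,0],[0,0,0],5.2]]}}

```text
t: 50.28
eef_pos: [597.1, -267.6, 215.2]
tcp_rot: [-1.566, 0.0, -1.566]
ft_force: [-0.6, 1.1, 1.1]
opening: 0.547
```

{"method": "apply_moves", "body": {"increments": [[[0,2.3,0],[0,0,0],5.2],[[0,2.2,0],[0,0,0],5.2],[[0,0.9,0],[0,0,0],5.2],[[0.2,0,0],[0,0,0],5.2],[[0,0,0],[0,0,0],1]]}}

```text
t: 50.9
eef_pos: [598.3, -266.7, 161.5]
tcp_rot: [-1.565, -0.0, -1.564]
ft_force: [0.4, -0.2, -0.2]
opening: 0.491
```

{"method": "apply_moves", "body": {"increments": [[[0,0,0],[0,0,0],1],[[0,0,0],[0,0,0],1],[[0,0,0],[0,0,0],1],[[-0.5,0,0],[0,0,0],1],[[-0.7,0,0],[0,0,0],1]]}}

```text
t: 51.52
eef_pos: [595.9, -256.5, 162.4]
tcp_rot: [-1.569, -0.003, -1.564]
ft_force: [-0.7, -5.0, -2.6]
opening: 0.267
```

{"method": "apply_moves", "body": {"increments": [[[-0.8,0,0],[0,0,0],1],[[-0.8,0,0],[0,0,0],1],[[-0.8,0,0],[0,0,0],1],[[-0.8,0,0],[0,0,0],1],[[-0.6,0,0],[0,0,0],1]]}}

```text
t: 52.15
eef_pos: [595.8, -221.7, 162.4]
tcp_rot: [-1.567, -0.01, -1.565]
ft_force: [0.2, -5.5, -2.3]
opening: 0.269
```

{"method": "apply_moves", "body": {"increments": [[[-0.2,0,0],[0,0,0],1],[[-0.2,0,0],[0,0,0],1],[[-0.2,0,0],[0,0,0],1],[[-0.2,0,0],[0,0,0],1],[[-0.2,0,0],[0,0,0],1]]}}

```text
t: 52.78
eef_pos: [595.8, -214.8, 162.4]
tcp_rot: [-1.566, -0.016, -1.565]
ft_force: [-1.4, -6.4, -2.5]
opening: 0.271
```

{"method": "apply_moves", "body": {"increments": [[[-0.2,0,0],[0,0,0.5],1],[[-0.2,0,0],[0,0,0],1],[[-0.2,0,0],[0,0,0],1],[[-0.2,0,0],[0,0,0],1],[[-0.2,0,0],[0,0,0],1]]}}

```text
t: 53.4
eef_pos: [595.8, -209.3, 162.5]
tcp_rot: [-1.565, -0.014, -1.566]
ft_force: [0.0, -10.6, -3.2]
opening: 0.27
```

{"method": "apply_moves", "body": {"increments": [[[-0.2,0,0],[0,0,0],1],[[-0.2,0,0],[0,0,0],1],[[-0.2,0,0],[0,0,0],1],[[-0.2,0,0],[0,0,0],1],[[-0.2,0,0],[0,0,0],1]]}}

```text
t: 54.02
eef_pos: [595.9, -208.2, 162.5]
tcp_rot: [-1.563, -0.027, -1.568]
ft_force: [-0.7, -12.2, -4.0]
opening: 0.269
```

{"method": "apply_moves", "body": {"increments": [[[-0.3,0,0],[0,0,0.8],1],[[-0.3,0,0],[0,0,0],1],[[-0.1,0,0],[0,0,0],1],[[0,0,0],[0,0,0],1],[[0,0,0],[0,0,0],1]]}}

```text
t: 54.65
eef_pos: [595.9, -207.9, 162.5]
tcp_rot: [-1.562, -0.022, -1.569]
ft_force: [1.3, -1.7, -1.4]
opening: 0.266
```

```bash
python3 look.py side blank_green,tail_grip,axis_mid r
```

```text
[ 595.9 -207.9  162.5] [-89.49  -1.25 -89.89] [ 1.3 -1.7 -1.4] 25.3 t 54.65
side
blank_green [([596, -64, 109], 0.5), ([459, -590, -1], 0.35)]
tail_grip [([591, -207, 167], 0.95), ([439, 282, 16], 0.64)]
axis_mid [([595, -62, 114], 0.91), ([599, -67, -1], 0.28)]
```

Seated by position (travel about 57 mm). Release, rise, look from the punch position.

{"method": "apply_moves", "body": {"increments": [[[0,0,0],[0,0,0],5],[[0,0,0],[0,0,0],5],[[0,0,0],[0,0,0],5],[[0,-3.5,0],[-0.5,0,1.2],5],[[0,-3.7,0],[0,0,0],2]]}}

```text
t: 55.48
eef_pos: [595.3, -205.6, 234.3]
tcp_rot: [-1.574, 0.003, -1.568]
ft_force: [0.6, -0.5, -0.3]
opening: 0.471
```

{"method": "apply_moves", "body": {"increments": [[[-4.5,0,1.5],[0,0,0],0],[[-4.5,0,1.5],[0,0,0],0],[[-4.5,0,1.5],[0,0,0],0],[[-4.5,0,1.4],[0,0,0],0],[[-2,0,0.3],[0,0,0],0]]}}

```text
t: 56.1
eef_pos: [659.7, -1.3, 238.8]
tcp_rot: [-1.567, 0.001, -1.571]
ft_force: [0.8, -0.2, 1.2]
opening: 0.011
```

{"method": "apply_moves", "body": {"increments": [[[0,0,0],[0,0,0],0],[[0,0,0],[0,0,0],0],[[0,0,0],[0,0,0],0],[[0,0,0],[0,0,0],0],[[0,0,0],[0,0,0],0]]}}

```text
t: 56.72
eef_pos: [659.0, -4.6, 238.9]
tcp_rot: [-1.567, 0.001, -1.574]
ft_force: [0.9, -0.4, -0.0]
opening: 0.005
```

```bash
python3 look.py wrist,side blank_green,punch_top,tail_grip s; python3 edges.py green 127 150,320
```

```text
[659.   -4.6 238.9] [-8.977e+01  3.000e-02 -9.016e+01] [ 0.9 -0.4 -0. ] 0.5 t 56.725
wrist
blank_green [([597, -64, 112], 0.73)]
punch_top [([660, -11, 201], 0.69)]
tail_grip []
side
blank_green [([595, -66, 109], 0.88)]
punch_top [([661, -8, 199], 0.57), ([546, 536, 0], 0.53)]
tail_grip [([598, -208, 171], 0.72), ([597, -61, 113], 0.45)]
165 229 263 35 [583.  26.] [614.  26.]
180 229 263 35 [583.  13.] [613.  13.]
195 231 264 34 [583.  -1.] [614.  -1.]
210 231 264 34 [582. -14.] [613. -15.]
225 233 265 33 [583. -29.] [613. -29.]
first row 163 [662.  27. 127.]
```

{"method": "apply_moves", "body": {"increments": [[[0.2,1.8,0.1],[0,0,0],0],[[0,1,0],[0,0,0],0],[[0,0.6,0],[0,0,0],0],[[0,0.4,0],[0,0,0],0],[[0,0.4,0],[0,0,0],0]]}}

```text
t: 57.8
eef_pos: [660.0, -5.9, 193.9]
tcp_rot: [-1.568, 0.001, -1.572]
ft_force: [-2.9, 0.1, 4.8]
opening: 0.005
```

{"method": "apply_moves", "body": {"increments": [[[0,0.3,0],[0,0,0],0],[[0,0.3,0],[0,0,0],0],[[0,0.2,0],[0,0,0],0],[[0,0.2,0],[0,0,0],0],[[0,0.2,0],[0,0,0],0]]}}

```text
t: 58.42
eef_pos: [660.1, -5.8, 189.8]
tcp_rot: [-1.561, -0.001, -1.572]
ft_force: [-6.8, 0.1, 16.7]
opening: 0.002
```

{"method": "apply_moves", "body": {"increments": [[[0,-1,0],[0,0,0],0],[[0,-3,0],[-0.5,0,0],5],[[5,-0.8,-1.6],[0,0,0],5],[[5,0,-1.6],[0,0,0],5],[[5,0,-1.6],[0,0,0],5]]}}

```text
t: 59.05
eef_pos: [612.0, -156.3, 240.5]
tcp_rot: [-1.566, -0.001, -1.566]
ft_force: [0.4, 0.5, 0.0]
opening: 0.366
```

{"method": "apply_moves", "body": {"increments": [[[4.8,0,-1.5],[0,0,0],5],[[0,0,0],[0,0,0],5],[[0,2.5,0],[0,0,0],5],[[0,2.5,0],[0,0,0],5],[[0,1.3,0],[0,0,0],5]]}}

```text
t: 59.68
eef_pos: [597.2, -207.9, 177.3]
tcp_rot: [-1.562, -0.003, -1.57]
ft_force: [0.3, 1.1, -0.3]
opening: 0.526
```

{"method": "apply_moves", "body": {"increments": [[[0,0.9,0],[0,0,0],5],[[0,0.4,0],[0,0,0],5],[[0,0,0],[0,0,0],5],[[0,0,0],[0,0,0],5],[[0,0,0],[0,0,0],5]]}}

```text
t: 60.3
eef_pos: [598.4, -207.0, 164.9]
tcp_rot: [-1.56, -0.003, -1.568]
ft_force: [0.3, 0.1, -0.1]
opening: 0.526
```

{"method": "apply_moves", "body": {"increments": [[[0,0.3,-0.25],[-0.5,0,0],5],[[0,0,0],[0,0,0],1],[[0,0,0],[0,0,0],1],[[0,0,0],[0,0,0],1],[[0,0,0],[0,0,0],1]]}}

```text
t: 60.92
eef_pos: [595.8, -207.1, 162.0]
tcp_rot: [-1.57, -0.004, -1.569]
ft_force: [-0.5, 0.2, 1.5]
opening: 0.266
```

{"method": "apply_moves", "body": {"increments": [[[0.4,0,0],[0,0,0],1],[[0.8,0,0],[0,0,0],1],[[1.2,0,0],[0,0,0],1],[[1.2,0,0],[0,0,0],1],[[1,0,0],[0,0,0],1]]}}

```text
t: 61.55
eef_pos: [595.8, -249.7, 162.0]
tcp_rot: [-1.571, 0.004, -1.567]
ft_force: [0.4, 6.1, 1.5]
opening: 0.266
```

{"method": "apply_moves", "body": {"increments": [[[0.6,0,0],[0,0,0],1],[[0.3,0,0],[0,0,0],1],[[0.3,0,0],[0,0,0],1],[[0.2,0,0],[0,0,0],1],[[0,0,0],[0,0,0],1]]}}

```text
t: 62.18
eef_pos: [595.9, -262.7, 162.0]
tcp_rot: [-1.571, 0.006, -1.567]
ft_force: [-1.6, 1.1, -0.0]
opening: 0.265
```

{"method": "apply_moves", "body": {"increments": [[[0,0,0],[0,0,0],5.2],[[0,0,0],[0,0,0],5.2],[[0,0,0],[0,0,0],5.2],[[0,-4,0],[0,0,0],5.2],[[0,-3.5,0],[0,0,0],5.2]]}}

```text
t: 62.8
eef_pos: [595.1, -263.6, 235.9]
tcp_rot: [-1.576, 0.008, -1.568]
ft_force: [-0.0, 0.7, -1.0]
opening: 0.551
```

{"method": "apply_moves", "body": {"increments": [[[-5,0,0],[0,0,0],5.2],[[-5,0,0],[0,0,0],5.2],[[-5,0,0.1],[0,0,0],5.2],[[-2.3,0,0],[0,0,0],5.2],[[0,0,0],[0,0,0],5.2]]}}

```text
t: 63.42
eef_pos: [596.4, -87.1, 240.3]
tcp_rot: [-1.57, 0.005, -1.569]
ft_force: [0.4, 0.1, -0.1]
opening: 0.549
```

```bash
python3 look.py wrist,side blank_green,tail_grip,red_tray t; python3 edges.py green 125 270,360|tail -4
```

```text
[596.4 -87.1 240.3] [-89.95   0.26 -89.9 ] [ 0.4  0.1 -0.1] 52.2 t 63.425
wrist
blank_green [([596, -65, 110], 0.58), ([453, 14, -2], 0.4)]
tail_grip []
red_tray []
side
blank_green [([596, -65, 111], 0.78)]
tail_grip [([596, -262, 169], 0.93), ([492, 292, 2], 0.33)]
red_tray [([388, -293, 1], 0.57)]
195 298 331 34 [579. -87.] [610. -87.]
210 299 331 33 [ 580. -100.] [ 610. -101.]
225 299 331 33 [ 580. -115.] [ 610. -115.]
first row 63 [599.  24. 125.]
```

{"method": "apply_moves", "body": {"increments": [[[-0.2,4,-0.1],[0,0,0],5.2],[[0,4,-0.1],[0,0,0],5.2],[[0,3.7,0],[0,0,0],5.2],[[0,1.5,0],[0,0,0],5.2],[[0,0.3,0],[0,0,0],5.2]]}}

```text
t: 64.5
eef_pos: [595.7, -88.2, 102.8]
tcp_rot: [-1.567, 0.004, -1.574]
ft_force: [-0.7, 0.5, 0.1]
opening: 0.546
```

{"method": "apply_moves", "body": {"increments": [[[0,0,0],[0,0,0],1],[[0,0,0],[0,0,0],1],[[0,0,0],[0,0,0],1],[[0,0,0],[0,0,0],1],[[0.4,0,0],[0,0,0],1]]}}

```text
t: 65.12
eef_pos: [596.9, -92.6, 106.2]
tcp_rot: [-1.563, 0.002, -1.573]
ft_force: [0.8, 0.2, -1.5]
opening: 0.313
```

{"method": "apply_moves", "body": {"increments": [[[0.6,0,0],[0,0,0],1],[[0.6,0,0],[0,0,0],1],[[0.2,0,0],[0,0,0],1],[[0,-1,0],[0,0,0],1],[[0,-2,0],[0,0,0],1]]}}

```text
t: 65.75
eef_pos: [596.0, -108.2, 136.1]
tcp_rot: [-1.565, 0.003, -1.575]
ft_force: [1.5, 1.0, -1.1]
opening: 0.313
```

{"method": "apply_moves", "body": {"increments": [[[0,-4,0],[0,0,0],1],[[0,-4,0],[0,0,0],1],[[0,-1,0],[0,0,0],1],[[0,0,0],[0,0,0],1],[[0,0,0],[0,0,0],1]]}}

```text
t: 66.38
eef_pos: [595.0, -108.0, 229.8]
tcp_rot: [-1.564, 0.003, -1.574]
ft_force: [0.2, -0.5, -2.0]
opening: 0.314
```

```bash
python3 look.py wrist,side blank_green,tail_grip,red_tray u; python3 edges.py green 250 270,380|tail -1
```

```text
[ 595.  -108.   229.8] [-89.64   0.18 -90.2 ] [ 0.2 -0.5 -2. ] 29.8 t 66.375
wrist
blank_green [([593, -85, 233], 0.86)]
tail_grip []
red_tray [([387, -297, 2], 0.96)]
side
blank_green [([596, -87, 233], 0.52)]
tail_grip [([598, -264, 171], 0.76), ([442, 282, 16], 0.5)]
red_tray [([389, -297, 2], 0.59)]
first row 12 [597.   5. 250.]
```

{"method": "apply_moves", "body": {"increments": [[[3,0,-3.8],[0,0,0],1],[[3,0,-3.8],[0,0,0],1],[[3.1,0,-3.8],[0,0,0],1],[[3.1,0,-3.8],[0,0,0],1],[[3.1,0,-3.8],[0,0,0],1]]}}

```text
t: 67.45
eef_pos: [401.7, -263.0, 228.4]
tcp_rot: [-1.562, 0.002, -1.569]
ft_force: [0.7, -0.4, -1.3]
opening: 0.313
```

{"method": "apply_moves", "body": {"increments": [[[2.9,0,-3.6],[0,0,0],1],[[0,0,0],[-0.5,10.4,0],1],[[0,0,0],[0,10.4,0],1],[[0,0,0],[0,10.4,0],1],[[0,0,0],[0,10.4,0],1]]}}

```text
t: 68.08
eef_pos: [361.8, -295.4, 228.9]
tcp_rot: [-1.57, 0.002, -2.319]
ft_force: [0.5, 0.1, -1.2]
opening: 0.311
```

{"method": "apply_moves", "body": {"increments": [[[0,0,0],[0,10.4,0],1],[[0,0,0],[0,10.4,0],1],[[0,0,0],[0,10.4,0],1],[[0,0,0],[0,10.4,0],1],[[0,0,0],[0,8,0],1]]}}

```text
t: 68.7
eef_pos: [361.8, -295.6, 229.4]
tcp_rot: [-1.571, 0.002, 3.07]
ft_force: [-0.3, -0.2, -1.1]
opening: 0.313
```

```bash
python3 look.py wrist,side,top blank_green,blank_yellow,red_tray v
```

```text
[ 361.8 -295.6  229.4] [-9.0000e+01  1.3000e-01  1.7587e+02] [-0.3 -0.2 -1.1] 29.7 t 68.7
wrist
blank_green [([385, -299, 235], 0.73)]
blank_yellow [([382, -360, 23], 0.6)]
red_tray []
side
blank_green [([386, -296, 234], 0.73)]
blank_yellow [([384, -358, 22], 0.64)]
red_tray [([389, -293, 2], 0.7), ([441, 281, 14], 0.31)]
top
blank_green [([384, -297, 234], 0.56)]
blank_yellow []
red_tray [([387, -295, 1], 0.94), ([761, 247, 0], 0.55)]
```

{"method": "apply_moves", "body": {"increments": [[[0.2,4.5,-0.3],[0,0,0],1],[[0,5,0],[0,0,0],1],[[0,5,0],[0,0,0],1],[[0,4,0],[0,0,0],1],[[0,2,0],[0,0,0],1]]}}

```text
t: 69.92
eef_pos: [362.6, -294.6, 20.7]
tcp_rot: [-1.565, 0.008, 3.077]
ft_force: [-0.4, -0.4, -1.5]
opening: 0.31
```

{"method": "apply_moves", "body": {"increments": [[[0,0.3,0],[-0.5,0,0],1],[[0,0.3,0],[0,0,0],1],[[0,0.2,0],[0,0,0],1],[[0,0.2,0],[0,0,0],1],[[0,0.2,0],[0,0,0],1]]}}

```text
t: 70.55
eef_pos: [362.9, -294.6, 14.4]
tcp_rot: [-1.573, 0.01, 3.079]
ft_force: [-4.8, 4.0, 18.6]
opening: 0.315
```

{"method": "apply_moves", "body": {"increments": [[[0,-0.1,0],[0,0,0],1],[[0,0,0],[0,0,0],4.6],[[0,0,0],[0,0,0],4.6],[[0,0,0],[0,0,0],4.6],[[0,0,0],[0,0,0],4.6]]}}

```text
t: 71.18
eef_pos: [364.0, -295.9, 18.0]
tcp_rot: [-1.57, 0.014, 3.079]
ft_force: [-0.0, 0.4, -1.0]
opening: 0.482
```

{"method": "apply_moves", "body": {"increments": [[[0,-3,0],[0,0,0],4.6],[[0,-5,0],[0,0,0],4.6],[[0,-5,0],[0,0,0],4.6],[[0,-5,0],[0,0,0],4.6],[[0,-4.5,0],[0,0,0],5]]}}

```text
t: 71.8
eef_pos: [360.0, -294.6, 246.4]
tcp_rot: [-1.575, 0.008, 3.079]
ft_force: [0.7, -0.8, -0.1]
opening: 0.519
```

```bash
python3 look.py wrist,top,side blank_yellow,blank_green,blank_blue,red_tray,crate x
```

```text
[ 360.  -294.6  246.4] [-90.26   0.46 176.4 ] [ 0.7 -0.8 -0.1] 49.3 t 71.8
wrist
blank_yellow [([383, -354, 20], 0.74)]
blank_green [([384, -297, 18], 0.8)]
blank_blue []
red_tray [([385, -295, 2], 0.74)]
crate []
top
blank_yellow []
blank_green [([387, -296, 18], 0.58)]
blank_blue [([385, 277, 34], 0.79)]
red_tray [([385, -295, 2], 0.87), ([387, -297, 17], 0.49)]
crate [([435, 284, 13], 0.89)]
side
blank_yellow [([387, -360, 20], 0.71)]
blank_green [([386, -298, 17], 0.94), ([597, -63, 112], 0.74)]
blank_blue [([376, 272, 32], 0.69)]
red_tray []
crate [([440, 283, 13], 0.71), ([388, -295, 2], 0.43)]
```

View pics/xwrist.png

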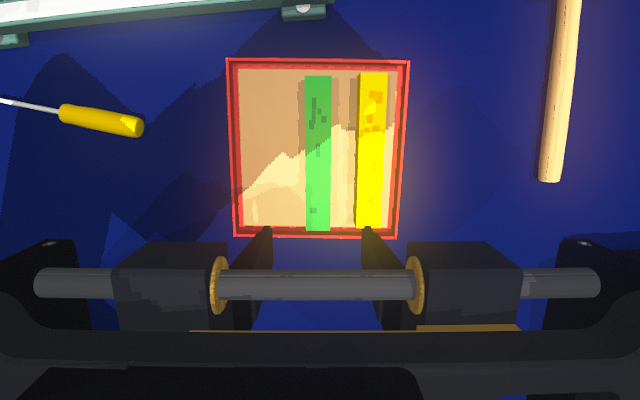

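{"method": "apply_moves", "body": {"increments": [[[0,0,0],[0,-10.3,0],5.2],[[0,0,0],[0,-10.3,0],5.2],[[0,0,0],[0,-10.3,0],5.2],[[0,0,0],[0,-10.3,0],5.2],[[0,0,0],[0,-10.3,0],5.2]]}}

```text
t: 73.32
eef_pos: [360.1, -294.8, 244.7]
tcp_rot: [-1.567, 0.008, -2.278]
ft_force: [-0.1, -0.5, 0.1]
opening: 0.549
```

{"method": "apply_moves", "body": {"increments": [[[0,0,0],[0,-10.3,0],5.2],[[0,0,0],[0,-10.3,0],5.2],[[0,0,0],[0,-10.3,0],5.2],[[0,0,0],[0,-8.3,0],5.2],[[-4,0,2.6],[0,0,0],5.2]]}}

```text
t: 73.95
eef_pos: [385.9, -255.9, 245.1]
tcp_rot: [-1.562, 0.003, -1.571]
ft_force: [1.3, 0.4, -0.9]
opening: 0.547
```

{"method": "apply_moves", "body": {"increments": [[[-5.2,0,2.6],[0,0,0],5.2],[[-5.2,0,2.6],[0,0,0],5.2],[[-5.2,0,2.6],[0,0,0],5.2],[[-5.2,0,2],[0,0,0],5.2],[[-5.2,0,0],[0,0,0],5.2]]}}

```text
t: 74.58
eef_pos: [487.9, 11.1, 247.1]
tcp_rot: [-1.56, 0.003, -1.574]
ft_force: [0.8, -0.8, -0.6]
opening: 0.55
```

{"method": "apply_moves", "body": {"increments": [[[-5.2,0,-1.6],[0,0,0],5.2],[[-5.2,0,-2],[0,0,0],5.2],[[-5.2,0,-2],[0,0,0],5.2],[[-5.2,0,-2],[0,0,0],5.2],[[-3,0,-2],[0,0,0],5.2]]}}

```text
t: 75.2
eef_pos: [390.0, 258.2, 246.8]
tcp_rot: [-1.558, 0.003, -1.573]
ft_force: [0.7, -0.5, -0.7]
opening: 0.55
```

{"method": "apply_moves", "body": {"increments": [[[-1.2,1,-0.9],[-0.7,1,0],5.2],[[0,3.5,0],[0,0,0],5.2],[[0,3.5,0],[0,0,0],5.2],[[0,0,0],[0,0,0],5.2],[[0,0,0],[0,0,0],5.2]]}}

```text
t: 75.82
eef_pos: [379.9, 274.0, 166.7]
tcp_rot: [-1.568, 0.005, -1.586]
ft_force: [0.0, 0.1, -0.3]
opening: 0.549
```

```bash
python3 look.py wrist,top,side blank_blue,crate y; python3 edges.py blue 47 270,360
```

```text
[379.9 274.  166.7] [-89.84   0.3  -90.85] [ 0.   0.1 -0.3] 52.2 t 75.825
wrist
blank_blue [([379, 276, 32], 0.74)]
crate [([438, 284, 9], 0.76)]
top
blank_blue [([382, 277, 33], 0.85)]
crate []
side
blank_blue [([378, 273, 33], 0.65)]
crate [([440, 283, 14], 0.97)]
0 270 359 90 [345. 436.] [417. 435.]
15 270 359 90 [344. 425.] [417. 424.]
30 270 323 27 [344. 414.] [388. 413.]
90 298 332 35 [365. 366.] [395. 366.]
105 299 332 34 [366. 354.] [395. 354.]
120 299 332 34 [365. 342.] [395. 341.]
135 299 332 24 [365. 329.] [394. 329.]
150 300 332 33 [366. 316.] [394. 316.]
165 300 319 14 [365. 303.] [383. 303.]
210 301 332 16 [365. 262.] [394. 261.]
225 302 332 22 [366. 247.] [394. 247.]
first row 0 [385. 435.  47.]
```

View pics/ywrist.png

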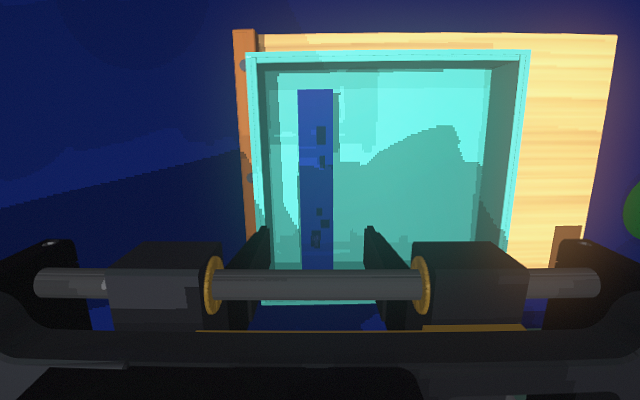

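{"method": "apply_moves", "body": {"increments": [[[0,4,0],[0,0,0],5.2],[[0,4,0],[0,0,0],5.2],[[0,3.8,0],[0,0,0],5.2],[[0,1.8,-0.1],[0,0,0],5.2],[[0,0.3,0],[0,0,0],5.2]]}}

```text
t: 76.95
eef_pos: [380.4, 275.3, 24.1]
tcp_rot: [-1.565, 0.007, -1.586]
ft_force: [0.2, 0.2, 0.6]
opening: 0.549
```

{"method": "apply_moves", "body": {"increments": [[[0,0,0],[0,0,0],1],[[0,0,0],[0,0,0],1],[[0,0,0],[0,0,0],1],[[0,0,0],[0,0,0],1],[[0,0,0],[0,0,0],1]]}}

```text
t: 77.58
eef_pos: [381.4, 275.8, 26.5]
tcp_rot: [-1.562, 0.009, -1.586]
ft_force: [-0.4, -0.7, -1.2]
opening: 0.314
```

{"method": "apply_moves", "body": {"increments": [[[0,-3,0],[0,0,0],1],[[0,-5,0],[0,0,0],1],[[0,-5,0],[0,0,0],1],[[0,-3,0],[0,0,0],1],[[0,0,0],[0,0,0],1]]}}

```text
t: 78.2
eef_pos: [379.4, 274.1, 191.0]
tcp_rot: [-1.563, 0.008, -1.586]
ft_force: [0.3, -0.4, -1.8]
opening: 0.314
```

```bash
python3 look.py wrist,side blank_blue,crate z;python3 edges.py blue 205 270,380
```

```text
[379.4 274.1 191. ] [-89.55   0.45 -90.85] [ 0.3 -0.4 -1.8] 29.9 t 78.2
wrist
blank_blue [([379, 275, 198], 0.72)]
crate [([437, 288, 11], 0.61)]
side
blank_blue [([376, 271, 193], 0.61), ([597, -68, -2], 0.53)]
crate [([439, 284, 14], 0.85), ([760, 248, 1], 0.69)]
0 270 379 110 [360. 392.] [407. 392.]
15 270 379 110 [360. 386.] [407. 386.]
30 270 379 87 [360. 380.] [407. 380.]
75 281 349 69 [364. 362.] [394. 361.]
90 282 349 68 [364. 356.] [394. 355.]
105 282 349 68 [364. 349.] [394. 349.]
120 283 349 67 [364. 342.] [394. 342.]
135 283 349 67 [364. 336.] [395. 335.]
150 283 348 65 [364. 329.] [394. 328.]
165 284 348 65 [364. 322.] [394. 321.]
180 284 348 63 [363. 315.] [394. 314.]
195 285 346 54 [364. 307.] [393. 307.]
210 285 347 53 [363. 300.] [394. 300.]
225 286 347 62 [364. 292.] [394. 292.]
first row 0 [382. 392. 205.]
```

{"method": "apply_moves", "body": {"increments": [[[4.5,0,2.8],[-0.4,-0.6,0],1],[[5,0,3],[0,-0.5,0],1],[[5,0,3],[0,0,0],1],[[5,0,3],[0,0,0],1],[[5,0,3],[0,0,0],1]]}}

```text
t: 79.18
eef_pos: [529.4, 24.7, 183.0]
tcp_rot: [-1.58, 0.005, -1.559]
ft_force: [1.5, 1.3, -1.3]
opening: 0.312
```

{"method": "apply_moves", "body": {"increments": [[[5,0,3],[0,0,0],1],[[5,0,3],[0,0,0],1],[[0.6,0,0],[0,0,0],1],[[0,0,0],[0,0,0],1],[[0,0,0],[0,0,0],1]]}}

```text
t: 79.8
eef_pos: [592.1, -86.7, 177.1]
tcp_rot: [-1.586, 0.007, -1.563]
ft_force: [0.6, 0.1, -1.9]
opening: 0.312
```

```bash
python3 look.py wrist,side blank_blue,punch_top,tail_grip aa;python3 edges.py blue 205 270,380
```

```text
[592.1 -86.7 177.1] [-90.89   0.38 -89.53] [ 0.6  0.1 -1.9] 29.6 t 79.8
wrist
blank_blue [([591, -84, 181], 0.83), ([784, -98, 2], 0.74)]
punch_top [([658, -6, 201], 0.82), ([454, 11, -3], 0.21)]
tail_grip []
side
blank_blue [([586, -90, 183], 0.87), ([544, 534, 2], 0.75)]
punch_top [([598, -62, 114], 0.31), ([598, -86, 110], 0.24)]
tail_grip [([596, -264, 170], 0.94)]
75 270 349 69 [573.  -1.] [606.  -0.]
90 270 349 70 [573.  -7.] [606.  -6.]
105 270 349 69 [573. -13.] [606. -12.]
120 270 349 69 [572. -19.] [606. -19.]
135 270 349 69 [572. -25.] [607. -25.]
150 270 373 65 [572. -31.] [617. -31.]
165 270 379 61 [572. -38.] [620. -38.]
180 270 379 78 [572. -45.] [620. -44.]
195 270 379 69 [572. -52.] [621. -51.]
210 270 379 70 [571. -58.] [621. -58.]
225 270 379 78 [571. -66.] [621. -65.]
first row 65 [593.   3. 205.]
```

{"method": "apply_moves", "body": {"increments": [[[-0.1,2,0.5],[0.9,0.3,0],1],[[0,2.6,0],[0,0,0],1],[[0,1.6,0],[0,0,0],1],[[0,0.6,0],[0,0,0],1],[[0,0,0],[0,0,0],1]]}}

```text
t: 80.88
eef_pos: [598.3, -85.9, 108.8]
tcp_rot: [-1.567, 0.006, -1.568]
ft_force: [0.4, 0.1, -1.2]
opening: 0.312
```

```bash
python3 look.py side,wrist rest_mid,blank_blue ab
```

```text
[598.3 -85.9 108.8] [-89.77   0.32 -89.85] [ 0.4  0.1 -1.2] 29.6 t 80.875
side
rest_mid [([595, -87, 109], 0.97)]
blank_blue [([597, -90, 113], 0.68), ([597, -86, 112], 0.48)]
wrist
rest_mid []
blank_blue [([597, -84, 112], 0.86)]
```

{"method": "apply_moves", "body": {"increments": [[[0,0.3,0],[0,0,0],1],[[0,0.25,0],[0,0,0],1],[[0,0.1,0],[0,0,0],5.2],[[0,0,0],[0,0,0],5.2],[[0,0,0],[0,0,0],5.2]]}}

```text
t: 81.8
eef_pos: [598.4, -86.0, 103.3]
tcp_rot: [-1.565, 0.005, -1.568]
ft_force: [-0.1, -1.0, -0.1]
opening: 0.534
```

{"method": "apply_moves", "body": {"increments": [[[0,-3,0],[0,0,0],5.2],[[0,-5,0],[0,0,0],5.2],[[0,-3,0],[0,0,0],5.2],[[0,0,0],[0,0,0],5.2],[[0,0,0],[0,0,0],5.2]]}}

```text
t: 82.42
eef_pos: [597.8, -86.6, 215.2]
tcp_rot: [-1.566, 0.005, -1.568]
ft_force: [0.2, -1.1, 0.1]
opening: 0.547
```

```bash
python3 look.py wrist,side blank_blue,tail_grip,crate,red_tray ac;python3 edges.py blue 124 285,345 | tail -12
```

```text
[597.8 -86.6 215.2] [-89.74   0.31 -89.85] [ 0.2 -1.1  0.1] 51.9 t 82.425
wrist
blank_blue [([595, -87, 111], 0.92)]
tail_grip []
crate []
red_tray []
side
blank_blue []
tail_grip [([596, -266, 170], 0.84)]
crate [([442, 283, 14], 0.65)]
red_tray [([389, -292, -1], 0.59)]
90 296 334 39 [582.   4.] [612.   4.]
105 296 333 38 [582.  -7.] [611.  -7.]
120 297 333 37 [583. -19.] [612. -19.]
135 296 333 28 [582. -30.] [612. -30.]
150 296 333 38 [582. -42.] [612. -42.]
165 296 333 32 [582. -54.] [612. -54.]
180 297 332 36 [582. -66.] [611. -66.]
195 297 332 36 [582. -79.] [612. -78.]
210 297 332 36 [582. -91.] [612. -91.]
225 297 332 30 [ 582. -104.] [ 612. -104.]
first row 88 [601.   5. 124.]
```

Laid well (middle y ≈ -85). Now the tailstock.

{"method": "apply_moves", "body": {"increments": [[[5,0,0],[0,0,0],5.2],[[5,0,0],[0,0,0],5.2],[[5,0,0],[0,0,0],5.2],[[2.5,0,-0.2],[0,0,0],5.2],[[0,0,0],[0,0,0],5.2]]}}

```text
t: 83.6
eef_pos: [596.8, -266.2, 214.7]
tcp_rot: [-1.565, 0.005, -1.566]
ft_force: [0.5, 0.9, -0.4]
opening: 0.548
```

{"method": "apply_moves", "body": {"increments": [[[0,2.3,0],[0,0,0],5.2],[[0,2.2,0],[0,0,0],5.2],[[0,0.9,0],[0,0,0],5.2],[[0.2,0,0],[0,0,0],5.2],[[0,0,0],[0,0,0],1]]}}

```text
t: 84.22
eef_pos: [598.1, -264.6, 161.0]
tcp_rot: [-1.563, 0.005, -1.564]
ft_force: [-0.2, 0.4, 0.4]
opening: 0.489
```

{"method": "apply_moves", "body": {"increments": [[[0,0,0],[0,0,0],1],[[0,0,0],[0,0,0],1],[[0,0,0],[0,0,0],1],[[-0.5,0,0],[0,0,0],1],[[-0.7,0,0],[0,0,0],1]]}}

```text
t: 84.85
eef_pos: [595.9, -254.4, 162.0]
tcp_rot: [-1.567, 0.002, -1.564]
ft_force: [1.2, -5.9, -3.4]
opening: 0.265
```

{"method": "apply_moves", "body": {"increments": [[[-0.8,0,0],[0,0,0],1],[[-0.8,0,0],[0,0,0],1],[[-0.8,0,0],[0,0,0],1],[[-0.8,0,0],[0,0,0],1],[[-0.6,0,0],[0,0,0],1]]}}

```text
t: 85.48
eef_pos: [595.9, -219.6, 162.0]
tcp_rot: [-1.566, -0.005, -1.565]
ft_force: [-0.2, -7.0, -2.4]
opening: 0.272
```

{"method": "apply_moves", "body": {"increments": [[[-0.2,0,0],[0,0,0.5],1],[[-0.2,0,0],[0,0,0],1],[[-0.2,0,0],[0,0,0],1],[[-0.2,0,0],[0,0,0],1],[[-0.2,0,0],[0,0,0],1]]}}

```text
t: 86.1
eef_pos: [595.8, -213.1, 162.0]
tcp_rot: [-1.565, -0.001, -1.565]
ft_force: [0.0, -7.2, -3.3]
opening: 0.267
```

{"method": "apply_moves", "body": {"increments": [[[-0.2,0,0],[0,0,0],1],[[-0.2,0,0],[0,0,0],1],[[-0.2,0,0],[0,0,0],1],[[-0.2,0,0],[0,0,0],1],[[-0.2,0,0],[0,0,0],1]]}}

```text
t: 86.72
eef_pos: [595.9, -209.0, 162.0]
tcp_rot: [-1.564, -0.009, -1.565]
ft_force: [-1.3, -12.9, -3.7]
opening: 0.27
```

{"method": "apply_moves", "body": {"increments": [[[-0.2,0,0],[0,0,0.4],1],[[-0.2,0,0],[0,0,0],1],[[-0.2,0,0],[0,0,0],1],[[-0.2,0,0],[0,0,0],1],[[-0.2,0,0],[0,0,0],1]]}}

```text
t: 87.35
eef_pos: [595.9, -208.5, 162.1]
tcp_rot: [-1.562, -0.015, -1.567]
ft_force: [-0.8, -13.6, -4.1]
opening: 0.267
```

{"method": "apply_moves", "body": {"increments": [[[-0.3,0,0],[0,0,0],1],[[-0.1,0,0],[0,0,0],1],[[0,0,0],[0,0,0],5],[[0,0,0],[0,0,0],5],[[0,0,0],[0,0,0],5]]}}

```text
t: 87.98
eef_pos: [596.4, -207.7, 162.7]
tcp_rot: [-1.559, -0.018, -1.569]
ft_force: [-0.9, 0.1, -1.2]
opening: 0.503
```

{"method": "apply_moves", "body": {"increments": [[[0,-3.5,0],[-0.5,0,1],5],[[0,-3.7,0],[0,0,0],2],[[-4.5,0,1.5],[0,0,0],0],[[-4.5,0,1.5],[0,0,0],0],[[-4.5,0,1.5],[0,0,0],0]]}}

```text
t: 88.6
eef_pos: [641.7, -70.4, 238.0]
tcp_rot: [-1.567, 0.001, -1.573]
ft_force: [0.0, -0.2, -0.2]
opening: 0.162
```

{"method": "apply_moves", "body": {"increments": [[[-4.5,0,1.4],[0,0,0],0],[[-1.7,0,0.2],[0,0,0],0],[[0,0,0],[0,0,0],0],[[0,0,0],[0,0,0],0],[[0,0,0],[0,0,0],0]]}}

```text
t: 89.22
eef_pos: [658.0, -5.7, 238.4]
tcp_rot: [-1.566, 0.001, -1.571]
ft_force: [0.3, -0.8, 0.1]
opening: 0.005
```

```bash
python3 look.py wrist,side blank_blue,punch_top,tail_grip ad; python3 edges.py blue 127 222,272
```

```text
[658.   -5.7 238.4] [-8.974e+01  5.000e-02 -8.999e+01] [ 0.3 -0.8  0.1] 0.5 t 89.225
wrist
blank_blue [([593, -64, 110], 0.82)]
punch_top [([658, -6, 202], 0.96), ([592, -65, -8], 0.23)]
tail_grip []
side
blank_blue [([592, -65, 111], 0.85)]
punch_top [([657, -4, 199], 0.63)]
tail_grip [([595, -206, 170], 0.82)]
165 229 263 35 [583.  25.] [613.  25.]
180 230 264 35 [583.  12.] [613.  12.]
195 232 265 34 [584.  -1.] [614.  -1.]
210 233 265 32 [584. -15.] [613. -15.]
225 222 266 34 [573. -29.] [614. -29.]
first row 163 [661.  27. 127.]
```

Identical to the green seating. Press.

{"method": "apply_moves", "body": {"increments": [[[0,1.8,0.2],[0,0,0],0],[[0,1,0],[0,0,0],0],[[0,0.6,0],[0,0,0],0],[[0,0.4,0],[0,0,0],0],[[0,0.4,0],[0,0,0],0]]}}

```text
t: 90.3
eef_pos: [660.4, -4.3, 193.4]
tcp_rot: [-1.567, 0.001, -1.569]
ft_force: [-1.9, 0.9, 6.2]
opening: 0.004
```

{"method": "apply_moves", "body": {"increments": [[[0,0.3,0],[0,0,0],0],[[0,0.3,0],[0,0,0],0],[[0,0.2,0],[0,0,0],0],[[0,0.2,0],[0,0,0],0],[[0,0.2,0],[0,0,0],0]]}}

```text
t: 90.92
eef_pos: [660.4, -4.3, 189.7]
tcp_rot: [-1.56, -0.0, -1.569]
ft_force: [-6.6, 0.4, 16.3]
opening: 0.003
```

{"method": "apply_moves", "body": {"increments": [[[0,-1,0],[0,0,0],0],[[0,-3,0],[-0.5,0,0],5],[[5,-0.8,-1.6],[0,0,0],5],[[5,0,-1.6],[0,0,0],5],[[5,0,-1.6],[0,0,0],5]]}}

```text
t: 91.55
eef_pos: [612.6, -154.9, 240.4]
tcp_rot: [-1.565, -0.001, -1.563]
ft_force: [0.1, 0.0, 0.4]
opening: 0.366
```

{"method": "apply_moves", "body": {"increments": [[[4.7,0,-1.5],[0,0,0],5],[[0,0,0],[0,0,0],5],[[0,2.5,0],[0,0,0],5],[[0,2.5,0],[0,0,0],5],[[0,1.3,0],[0,0,0],5]]}}

```text
t: 92.18
eef_pos: [598.1, -205.1, 177.1]
tcp_rot: [-1.562, -0.002, -1.567]
ft_force: [-0.5, 0.9, 0.4]
opening: 0.523
```

{"method": "apply_moves", "body": {"increments": [[[0,0.9,0],[0,0,0],5],[[0,0.4,0],[0,0,0],5],[[0,0,0],[0,0,0],5],[[0,0,0],[0,0,0],5],[[0,0,0],[0,0,0],5]]}}

```text
t: 92.8
eef_pos: [599.3, -204.0, 164.6]
tcp_rot: [-1.56, -0.003, -1.565]
ft_force: [-0.0, -0.3, 0.4]
opening: 0.526
```

{"method": "apply_moves", "body": {"increments": [[[0.2,0.3,-0.35],[-0.5,0,0],5],[[0,0,0],[0,0,0],1],[[0,0,0],[0,0,0],1],[[0,0,0],[0,0,0],1],[[0,0,0],[0,0,0],1]]}}

```text
t: 93.42
eef_pos: [595.7, -206.5, 161.8]
tcp_rot: [-1.569, -0.003, -1.565]
ft_force: [-0.2, 1.0, -0.3]
opening: 0.268
```

{"method": "apply_moves", "body": {"increments": [[[0.4,0,0],[0,0,0],1],[[0.8,0,0],[0,0,0],1],[[1.2,0,0],[0,0,0],1],[[1.2,0,0],[0,0,0],1],[[1,0,0],[0,0,0],1]]}}

```text
t: 94.05
eef_pos: [595.8, -248.9, 161.8]
tcp_rot: [-1.571, 0.004, -1.564]
ft_force: [-0.0, 6.3, 1.6]
opening: 0.265
```

{"method": "apply_moves", "body": {"increments": [[[0.6,0,0],[0,0,0],1],[[0.3,0,0],[0,0,0],1],[[0.3,0,0],[0,0,0],1],[[0.2,0,0],[0,0,0],1],[[0,0,0],[0,0,0],1]]}}

```text
t: 94.68
eef_pos: [595.8, -261.8, 161.8]
tcp_rot: [-1.571, 0.007, -1.564]
ft_force: [0.4, 0.6, -0.1]
opening: 0.268
```

{"method": "apply_moves", "body": {"increments": [[[0,0,0],[0,0,0],5.2],[[0,0,0],[0,0,0],5.2],[[0,0,0],[0,0,0],5.2],[[0,-4,0],[0,0,0],5.2],[[0,-3.5,0],[0,0,0],5.2]]}}

```text
t: 95.3
eef_pos: [595.0, -262.8, 235.7]
tcp_rot: [-1.576, 0.008, -1.564]
ft_force: [1.1, -0.8, -0.4]
opening: 0.546
```

{"method": "apply_moves", "body": {"increments": [[[-5,0,0],[0,0,0],5.2],[[-5,0,0],[0,0,0],5.2],[[-5,0,0.1],[0,0,0],5.2],[[-2.3,0,0],[0,0,0],5.2],[[0,0,0],[0,0,0],5.2]]}}

```text
t: 95.92
eef_pos: [595.6, -86.3, 240.3]
tcp_rot: [-1.57, 0.005, -1.566]
ft_force: [0.7, -0.6, -0.1]
opening: 0.55
```

```bash
python3 look.py wrist,side blank_blue,tail_grip,red_tray ae; python3 edges.py blue 125 285,345|tail -4
```

```text
[595.6 -86.3 240.3] [-89.96   0.31 -89.7 ] [ 0.7 -0.6 -0.1] 52.2 t 95.925
wrist
blank_blue [([596, -67, 110], 0.61)]
tail_grip []
red_tray []
side
blank_blue [([593, -69, 110], 0.59)]
tail_grip [([596, -263, 174], 0.67), ([384, -298, 17], 0.51)]
red_tray [([385, -293, 1], 0.73)]
195 299 332 28 [580. -86.] [610. -86.]
210 300 332 33 [ 580. -100.] [ 610. -100.]
225 300 331 23 [ 580. -114.] [ 609. -114.]
first row 64 [598.  24. 125.]
```

{"method": "apply_moves", "body": {"increments": [[[-0.2,4,-0.1],[0,0,0],5.2],[[0,4,0],[0,0,0],5.2],[[0,3.7,0],[0,0,0],5.2],[[0,1.5,0],[0,0,0],5.2],[[0,0.3,0],[0,0,0],5.2]]}}

```text
t: 97.0
eef_pos: [595.9, -87.3, 102.8]
tcp_rot: [-1.567, 0.004, -1.571]
ft_force: [0.5, -0.3, -0.3]
opening: 0.546
```

{"method": "apply_moves", "body": {"increments": [[[0,0,0],[0,0,0],1],[[0,0,0],[0,0,0],1],[[0,0,0],[0,0,0],1],[[0,0,0],[0,0,0],1],[[0.4,0,0],[0,0,0],1]]}}

```text
t: 97.62
eef_pos: [597.1, -91.7, 106.1]
tcp_rot: [-1.563, 0.003, -1.57]
ft_force: [-0.3, -0.6, -1.9]
opening: 0.313
```

{"method": "apply_moves", "body": {"increments": [[[0.6,0,0],[0,0,0],1],[[0.6,0,0],[0,0,0],1],[[0.2,0,0],[0,0,0],1],[[0,-1,0],[0,0,0],1],[[0,-2,0],[0,0,0],1]]}}

```text
t: 98.25
eef_pos: [596.4, -107.4, 136.1]
tcp_rot: [-1.565, 0.004, -1.571]
ft_force: [-0.1, 0.2, -0.7]
opening: 0.319
```

{"method": "apply_moves", "body": {"increments": [[[0,-4,0],[0,0,0],1],[[0,-4,0],[0,0,0],1],[[0,-1,0],[0,0,0],1],[[0,0,0],[0,0,0],1],[[0,0,0],[0,0,0],1]]}}

```text
t: 98.88
eef_pos: [595.3, -107.2, 229.8]
tcp_rot: [-1.564, 0.004, -1.571]
ft_force: [-0.7, -0.5, -1.5]
opening: 0.312
```

```bash
python3 look.py wrist,side blank_blue,red_tray,crate af
```

```text
[ 595.3 -107.2  229.8] [-89.63   0.22 -90.  ] [-0.7 -0.5 -1.5] 29.7 t 98.875
wrist
blank_blue [([594, -86, 234], 0.62)]
red_tray []
crate [([456, 9, -1], 0.43)]
side
blank_blue [([591, -90, 231], 0.66), ([784, -100, -3], 0.61)]
red_tray [([387, -295, 1], 0.93)]
crate [([444, 283, 16], 0.73)]
```

{"method": "apply_moves", "body": {"increments": [[[2.4,0,-4.4],[0,0,0],1],[[2.5,0,-4.5],[0,0,0],1],[[2.5,0,-4.5],[0,0,0],1],[[2.5,0,-4.5],[0,0,0],1],[[2.4,0,-4.2],[0,0,0],1]]}}

```text
t: 99.9
eef_pos: [370.8, -232.3, 227.6]
tcp_rot: [-1.562, 0.003, -1.566]
ft_force: [-0.1, -0.4, -0.5]
opening: 0.314
```

{"method": "apply_moves", "body": {"increments": [[[0,0,0],[-0.5,0,0],1],[[0,0,0],[0,10.4,0],1],[[0,0,0],[0,10.4,0],1],[[0,0,0],[0,10.4,0],1],[[0,0,0],[0,10.4,0],1]]}}

```text
t: 100.52
eef_pos: [371.1, -233.1, 228.4]
tcp_rot: [-1.571, 0.002, -2.318]
ft_force: [-0.6, 0.6, -0.8]
opening: 0.313
```

{"method": "apply_moves", "body": {"increments": [[[0,0,0],[0,10.4,0],1],[[0,0,0],[0,10.4,0],1],[[0,0,0],[0,10.4,0],1],[[0,0,0],[0,10.4,0],1],[[0,0,0],[0,8,0],1]]}}

```text
t: 101.15
eef_pos: [375.2, -231.5, 228.6]
tcp_rot: [-1.572, 0.002, 3.073]
ft_force: [-0.9, 0.2, -1.3]
opening: 0.311
```

```bash
python3 look.py wrist,side,top blank_blue,blank_green,red_tray ag
```

```text
[ 375.2 -231.5  228.6] [-9.0060e+01  1.2000e-01  1.7606e+02] [-0.9  0.2 -1.3] 29.5 t 101.15
wrist
blank_blue [([395, -229, 231], 0.59)]
blank_green [([382, -296, 18], 0.73)]
red_tray [([386, -294, 0], 0.83)]
side
blank_blue [([393, -236, 230], 0.57)]
blank_green [([386, -297, 18], 0.55)]
red_tray [([385, -295, 0], 0.58)]
top
blank_blue [([727, -286, -4], 0.48)]
blank_green [([660, -2, 199], 0.57)]
red_tray [([457, -588, 0], 0.43)]
```

{"method": "apply_moves", "body": {"increments": [[[0.5,4.5,0.2],[0,0,0],1],[[0,5,0],[0,0,0],1],[[0,5,0],[0,0,0],1],[[0,4,0],[0,0,0],1],[[0,1.5,0],[0,0,0],1]]}}

```text
t: 102.38
eef_pos: [371.8, -235.7, 25.0]
tcp_rot: [-1.567, 0.008, 3.079]
ft_force: [0.4, 0.3, -1.6]
opening: 0.316
```

```bash
python3 look.py wrist,side blank_blue,blank_green,red_tray ah
```

```text
[ 371.8 -235.7   25. ] [-89.78   0.47 176.43] [ 0.4  0.3 -1.6] 30.0 t 102.375
wrist
blank_blue [([395, -235, 25], 0.86)]
blank_green [([388, -294, 23], 0.82)]
red_tray []
side
blank_blue [([390, -241, 32], 0.58), ([599, -60, 113], 0.4)]
blank_green [([388, -296, 17], 0.81), ([596, -269, 170], 0.7)]
red_tray [([387, -297, 2], 0.89), ([725, -290, 1], 0.73)]
```

{"method": "apply_moves", "body": {"increments": [[[0.1,0.4,0],[-0.2,0,0],1],[[0,0.3,0],[0,0,0],1],[[0,0.2,0],[0,0,0],1],[[0,0.15,0],[0,0,0],1],[[0,0.1,0],[0,0,0],1]]}}

```text
t: 103.4
eef_pos: [372.1, -236.6, 16.6]
tcp_rot: [-1.567, 0.014, 3.079]
ft_force: [-1.3, -0.2, -1.3]
opening: 0.312
```

{"method": "apply_moves", "body": {"increments": [[[0,0.15,0],[0,0,0],1],[[0,0.15,0],[0,0,0],1],[[0,0.1,0],[0,0,0],4.6],[[0,0,0],[0,0,0],4.6],[[0,0,0],[0,0,0],4.6]]}}

```text
t: 104.02
eef_pos: [372.7, -237.0, 13.6]
tcp_rot: [-1.565, 0.015, 3.079]
ft_force: [-0.5, 0.2, 0.6]
opening: 0.479
```

{"method": "apply_moves", "body": {"increments": [[[0,-3,0],[0,0,0],4.6],[[0,-5,0],[0,0,0],4.6],[[0,-5,0],[0,0,0],4.6],[[0,-5,0],[0,0,0],4.6],[[0,-5,0],[0,0,0],5]]}}

```text
t: 104.65
eef_pos: [368.1, -234.8, 247.2]
tcp_rot: [-1.571, 0.008, 3.079]
ft_force: [0.4, -0.8, 0.1]
opening: 0.514
```

{"method": "apply_moves", "body": {"increments": [[[0,0,0],[0,0,0],5],[[0,0,2],[0,0,0],5],[[0,0,5],[0,0,0],5],[[0,0,2],[0,0,0],5],[[0,0,0],[0,0,0],5]]}}

```text
t: 105.28
eef_pos: [361.8, -329.1, 246.3]
tcp_rot: [-1.571, 0.009, 3.08]
ft_force: [0.7, -0.6, -0.6]
opening: 0.524
```

```bash
python3 look.py wrist,top,side blank_yellow,blank_green,blank_blue,red_tray,crate,tail_grip,screwdriver,tape,cup ai
python3 - <<'E'
import cv2,numpy as np
a=cv2.imread('pics/aiwrist.png')[:260]; b=cv2.imread('pics/aitop.png')[100:300,160:500]
cv2.imwrite('pics/ai2.png',np.vstack([a,cv2.resize(b,(571,336))[:, :].copy() if 0 else cv2.copyMakeBorder(cv2.resize(b,(571,336)),0,0,0,69,cv2.BORDER_CONSTANT)]))
E
```

```text
[ 361.8 -329.1  246.3] [-90.02   0.52 176.44] [ 0.7 -0.6 -0.6] 49.8 t 105.275
wrist
blank_yellow [([380, -360, 21], 0.75)]
blank_green [([387, -297, 20], 0.95)]
blank_blue [([392, -238, 17], 0.74)]
red_tray [([389, -295, 0], 0.56)]
crate [([388, -295, -1], 0.4)]
tail_grip []
screwdriver [([455, 12, -4], 0.64)]
tape [([385, -294, 1], 0.21)]
cup []
top
blank_yellow [([387, -355, 16], 0.74)]
blank_green [([388, -299, 21], 0.92), ([629, -465, -2], 0.59)]
blank_blue [([397, -239, 18], 0.92)]
red_tray [([388, -296, 5], 0.65), ([593, -64, -1], 0.15)]
crate [([438, 285, 12], 0.82), ([547, 538, 3], 0.35)]
tail_grip [([598, -261, 169], 0.78)]
screwdriver [([597, -64, 114], 0.74), ([462, 14, 1], 0.6)]
tape [([759, 250, 3], 0.53)]
cup [([769, 140, 5], 0.66)]
side
blank_yellow [([385, -359, 22], 0.77), ([595, -64, 111], 0.33)]
blank_green [([386, -298, 15], 0.91), ([721, -288, -2], 0.43)]
blank_blue [([390, -241, 17], 0.59)]
red_tray [([388, -294, -1], 0.95), ([442, 283, 14], 0.74)]
crate [([440, 284, 14], 0.92)]
tail_grip [([596, -267, 173], 0.69)]
screwdriver [([458, 12, 0], 0.42)]
tape [([759, 243, 2], 0.48)]
cup [([770, 137, 1], 0.7)]
```

View pics/ai2.png

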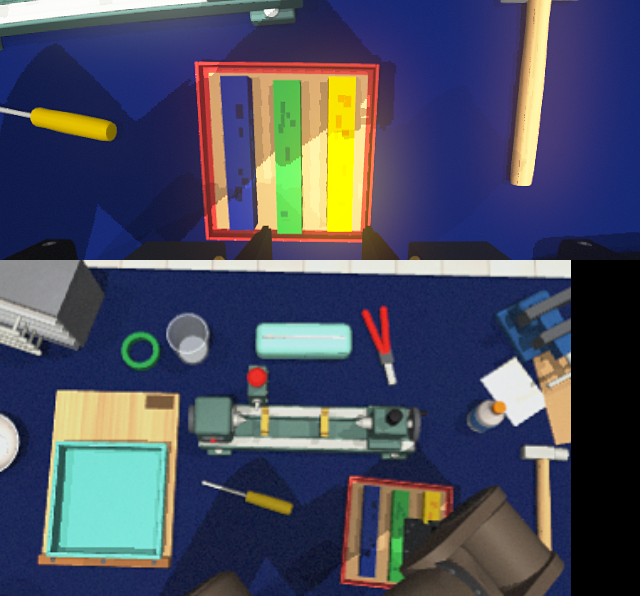

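Run:
```python
import cv2
from h import *
d=shot('top'); c=d['img'][240:300,180:270]; cv2.imwrite('pics/fin.png',cv2.resize(c,None,fx=8,fy=8,interpolation=cv2.INTER_CUBIC)[:,:,::-1])
import pickle; pickle.dump(d,open('top.pkl','wb'))
```

```text
(no output)
```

View pics/fin.png

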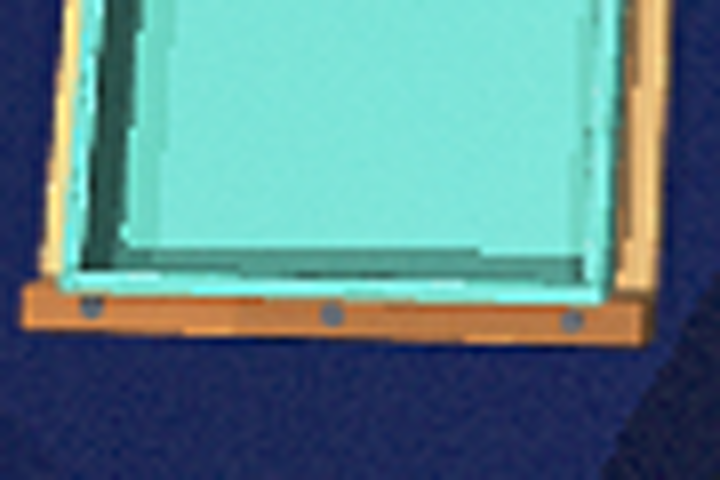

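Run:
```python
import pickle
from h import *
d=pickle.load(open('top.pkl','rb'))
g=lambda u,v,z: np.round(px2w(d,180+u/8-.5,240+v/8-.5,z)[:2],1)
print('rim near',g(62,292,62),g(605,303,62),'batten inner',g(30,282,32),g(640,293,32),'batten outer',g(22,328,32),g(645,346,32))
```

```text
rim near [326.8 394.5] [328.3 173.4] batten inner [330.3 417.8] [332.5 163.7] batten outer [311.5 419.4] [311.1 160.5]
```

```bash
python3 -c "
from h import *
print(env.job_done(), readout.state()['t'])"
```

```text
the job is handed in; nothing more can be done
the job is handed in; nothing more can be done
```

The job is done and handed in at about t = 105 s, well inside the 210 s limit. `env.job_done()` gives no verdict, so what follows rests on my own checks.

- **Crate:** I drew it from behind its far lip until it met the batten, where the force rose to about 11 N. A last top view puts its near rim at x ≈ 327–328 mm and the batten's inner face at about 330–332 mm. That is contact within camera error.
- **Blanks:** All three were there, and I did them in the order yellow, green, blue. I closed the tailstock on each with about 12–14 N and let go. Position checks put each middle on the axis of the centres.
- **Punch:** I pressed the red head to z ≈ 189.7 mm each time, about 11.3 mm of travel, where it went hard. The force read 16.3–16.9 N, slightly above the suggested 12–16 N.
- **Tray:** All three marked blanks lie flat and side by side in the red tray, seen in the last wrist view and confirmed by the networks. While I set the green one down the wrist force reached 18.6 N, below the limits.
- **Rest of the table:** The tailstock is back, with its handle found at y ≈ −261 to −267 mm against −259 to −268 mm at the start. The screwdriver, tape and cup read where they were, the pencil case, pliers, glue, mallet and bowl look unmoved in the last top view, and the gripper hangs clear of everything.

I did not see any knock to the crate or tray, or any slackening of the grip. No check failed outright. The camera readings scattered by a few millimetres, as expected. The `punch` and `tail` joint readings were not available to me, so both were judged from tool position and force.

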